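# Match the lids to the slanted cat-food bins and spring them home

### The job

Close the two slanted cat-food bins, each with the lid of its own colour: silver on the aluminium bin, yellow on the yellow one. Push each lid down the slope against the chrome spring follower until it bottoms, lay it flat and let it spring back up under the catch at the upper edge, then let go. Leave the blue lid and everything else standing where it is.

Things in the scene. Friction and masses are not known exactly. Their poses are not given: they have to be found in the camera images.
- alu_lid: aluminium (silver) loose lid, about 90 g: plate 96 (its x) x 76 (y) x 5 mm with an upright grip tab in the middle, 12 mm thick along x, 44 mm long along y, its top 41 mm above the plate's underside. Origin: centre of the underside; z on the tab's side. A half turn about z makes no difference. Starts flat on the plank.
- alu_mouth: mouth of the aluminium (silver) bin (150 x 100 mm, 60 deep), sloping 30 degrees, low edge nearest the robot. Origin: its centre in the rim plane, 90 mm above the plank; x up the slope, y across, z square out. The dark collar on the rim takes the lid; the collar's centre lies up to 7 mm up or down the slope from here: not reported, differs per bin, find it by touch. It stays put under 40 N.
- alu_bin: white stand of the aluminium (silver) bin, fixed; origin under the mouth's centre. Collar, from its own centre along the slope: a lid that is home spans -48 to +48 mm, against the upper wall at +48; from that wall a catch 60 mm wide overhangs to +40, at 11.5 to 14 mm above the rim. Lid rests on ledges 3 mm above the rim, between cheeks 84 mm apart, 8 mm above the rim.
- alu_follower (a joint): travel (m) of the aluminium (silver) bin's chrome follower down the slope: 0 rest, 0.004 lid home, 0.018 bottomed (the lid then passes the catch by 6 mm). Plate 66 mm wide, 4 to 28 mm above the rim, face at -44 mm from the collar's centre at rest, -62 bottomed. Spring 400 N/m, 2 N preload: 9.2 N bottomed. Fingers opened very wide at the seated lid strike it.
- yellow_lid: yellow plastic loose lid, about 90 g: plate 96 (its x) x 76 (y) x 5 mm with an upright grip tab in the middle, 12 mm thick along x, 44 mm long along y, its top 41 mm above the plate's underside. Origin: centre of the underside; z on the tab's side. A half turn about z makes no difference. Starts flat on the plank.
- yellow_mouth: mouth of the yellow plastic bin (150 x 100 mm, 60 deep), sloping 30 degrees, low edge nearest the robot. Origin: its centre in the rim plane, 90 mm above the plank; x up the slope, y across, z square out. The dark collar on the rim takes the lid; the collar's centre lies up to 7 mm up or down the slope from here: not reported, differs per bin, find it by touch. It stays put under 40 N.
- yellow_bin: white stand of the yellow plastic bin, fixed; origin under the mouth's centre. Collar, from its own centre along the slope: a lid that is home spans -48 to +48 mm, against the upper wall at +48; from that wall a catch 60 mm wide overhangs to +40, at 11.5 to 14 mm above the rim. Lid rests on ledges 3 mm above the rim, between cheeks 84 mm apart, 8 mm above the rim.
- yellow_follower (a joint): travel (m) of the yellow plastic bin's chrome follower down the slope: 0 rest, 0.004 lid home, 0.018 bottomed (the lid then passes the catch by 6 mm). Plate 66 mm wide, 4 to 28 mm above the rim, face at -44 mm from the collar's centre at rest, -62 bottomed. Spring 400 N/m, 2 N preload: 9.2 N bottomed. Fingers opened very wide at the seated lid strike it.
- blue_lid: blue plastic loose lid, about 90 g: plate 96 (its x) x 76 (y) x 5 mm with an upright grip tab in the middle, 12 mm thick along x, 44 mm long along y, its top 41 mm above the plate's underside. Origin: centre of the underside; z on the tab's side. A half turn about z makes no difference. Starts flat on the plank. Its bin is not here: leave it alone.
- treat_tin: green treat tin with a steel lid, 48 mm across, 60 mm tall, standing between the bins; origin at its underside. Leave alone.
- cat_bowl: white ceramic cat bowl, 130 mm across, 45 mm tall; origin at its underside. Leave alone.
- scoop: yellow plastic scoop, cup 60 mm across and 35 mm tall, handle to -x 113 mm from the cup's axis; origin under the cup. Leave alone.
- clip: chrome spring clip, 50 x 22 x 14 mm, lying flat; origin at its underside. Leave alone.
Things that resemble listed ones, but are neither listed nor needed, are in the scene too. Leave any purple look-alike of the yellow_bin alone. What is shaped like the alu_lid but orange or pink is not meant.

How it is judged (in metres and radians):
At the end, for the whole second after the job is handed in: Each lid lies in its own bin's collar: parallel to the mouth within 0.06 rad, in line within 0.10 rad, underside 0.5 to 7 mm above the rim plane, within 6.5 mm of the centre line and 12 mm of the centre along the slope, under the catch (follower 2 to 7 mm), at rest (x of alu_lid in the frame of alu_mouth between -0.012 and 0.012 m and y of alu_lid in the frame of alu_mouth between -0.0065 and 0.0065 m and z of alu_lid in the frame of alu_mouth between 0.0005 and 0.007 m and angle between the z axis of alu_lid and the z axis of alu_mouth, either way round below 0.06 rad and angle between the x axis of alu_lid and the x axis of alu_mouth, either way round below 0.1 rad and value of joint alu_follower between 0.002 and 0.007 m and linear speed of each of alu_lid, yellow_lid below 0.02 m/s and x of yellow_lid in the frame of yellow_mouth between -0.012 and 0.012 m and y of yellow_lid in the frame of yellow_mouth between -0.0065 and 0.0065 m and z of yellow_lid in the frame of yellow_mouth between 0.0005 and 0.007 m and angle between the z axis of yellow_lid and the z axis of yellow_mouth, either way round below 0.06 rad and angle between the x axis of yellow_lid and the x axis of yellow_mouth, either way round below 0.1 rad and value of joint yellow_follower between 0.002 and 0.007 m); the robot touches nothing.
It fails at once if the blue lid is pushed more than 20 mm or tipped over (distance of blue_lid from where it was at the start of the episode above 0.02 m or angle between blue_lid's own z axis and vertical above 0.5 rad).
It fails at once if the treat tin is pushed more than 20 mm or tipped over (distance of treat_tin from where it was at the start of the episode above 0.02 m or angle between treat_tin's own z axis and vertical above 0.5 rad).
It fails at once if the cat bowl is pushed more than 20 mm or tipped over (distance of cat_bowl from where it was at the start of the episode above 0.02 m or angle between cat_bowl's own z axis and vertical above 0.5 rad).
It fails at once if the scoop is pushed more than 20 mm or tipped over (distance of scoop from where it was at the start of the episode above 0.02 m or angle between scoop's own z axis and vertical above 0.5 rad).
It fails at once if the clip is pushed more than 20 mm or tipped over (distance of clip from where it was at the start of the episode above 0.02 m or angle between clip's own z axis and vertical above 0.5 rad).
It also fails if it takes over 54 s, if anything falls off the work surface, if the arm or the gripper's body presses on something with over 40 N, if the wrist force passes 120 N, or if a joint passes its speed limit or range.

### The arm

A 6-joint arm with a two-finger parallel gripper is mounted at the origin on the work surface. World frame = base frame: x ahead of the robot, y to its left, z up, the work surface at z = 0. Lengths are in mm, angles in rad, forces in N, time in s.
With the tool pointing down it reaches from about 350 to 975 mm from the base axis. Payload 7.1 kg.
Tool frame: the origin (TCP) lies on the mounting face of the last link; the fingertips stand 182 mm ahead of it and the grasp point (between the pads) lies 163 mm ahead of it (ctrl.tip_reach is the distance from the TCP to the fingertips, in mm); z points along the fingers, y is the direction in which the jaws open and shut (so a half turn about z gives the same grasp; the last joint's range is limited). The gripper opens to 88 mm and grips with 3 to 60 N. Pads are 20 mm wide; open, the fingers measure 115 mm over their backs; the gripper's body (75 mm by 178 mm) begins 61 mm behind the grasp point.
Start: joints at [-1.213, 0.423, 1.63, -0, 1.089, -0.019], TCP at [229.983, -581.132, 404.675] pointing down, gripper open.
Joint ranges: [-3, 3], [-0.9, 2.11], [0.09, 2.58], [-1.31, 4.45], [0.11, 2.69], [-2.54, 2.54]. Speed limits (rad/s): [2.39, 2.39, 3.01, 3.14, 3.14, 3.14].

### API

Orientations are given as a rotation vector (axis times angle).
In Python, from workcell import ctrl gives the robot as it stands.
- The arm moves only by the tool jog_arm, never from a script. Its argument "steps" is a list that holds one entry, the list of rows, each a list of 7 numbers: the shift along the tool's x, y, z in m, then the turn, a rotation vector about the tool's x, y, z in degrees, then the gripper's target within -1 to 1 (shut at 1, half-way at 0, fully open at -1). A call has 1 to 20 rows; each row shifts and turns the commanded pose from where the row before left it, along the tool's axes as they then stand; what a row does not reach is not made up. A row lasts 1/12 s, in which the tool goes at most 41.7 mm and 7.16 degrees, less where a joint would pass 70% of its speed; a pose out of reach is approached as far as the arm can. A call is refused whole if a number of a shift passes 0.0417 or a number of a turn 7.16, either way. A call with a gripper value outside its range is refused whole. The fingers move at their own pace and stop on an object; the grip force is fixed at half the most. Time passes only in rows, so rows that do not move let the fingers close. It gives the time, the measured TCP pose, the force and the opening at its end, in the units of the state.
- ctrl.get_obs(): the state, without advancing time (a new reading comes with each control period).
- ctrl.get_image(name): name is "side" or "top" or "wrist"; returns the picture (420x560x3 uint8, red, green, blue); there is no depth.
- ctrl.camera_info(name): a dict with "fx", "fy", "cx", "cy" (pixels), "origin" and "attitude" of the camera in the world; the wrist camera has in their place "T_tool_cam" (4x4, takes a point from camera to tool coordinates, whose origin is the TCP and whose axes are the flange's). Camera axes: x right, y down, z forward; pixel columns grow to the right and rows downward; lengths in mm; the calibration is good to about 2 mm. The wrist camera is an equidistant fisheye: a pixel r from the principal point sees the ray r / f radians off the axis. A picture is of the moment at which its call begins: read the wrist's pose just before it. camera_info takes no time and is no camera call.
- ctrl.close_job(): hands the job in, once; it reports no verdict.
Trained networks look in the newest picture that a camera, given by its name, has taken for a name from the list of things; names that differ only in an ending like _2 or _b are one class to them, and where a whole thing is asked for, a point or a joint stands for the part that bears it (a point fixed in the world has none). Each returns a list of dicts, best first, with "p" (0 to 1); they miss things now and then, are a little off and sometimes report something else, mostly with a low value. They report only what shows in the picture. A call takes as long as a camera call. They do not tell look-alikes from the thing itself.
- ctrl.look_for(thing, camera): "bbox" ([left, top, right, bottom] in pixels, round what is visible of it).
- ctrl.trace(thing, camera): "pixels" (420x560 bool, what is visible of it) and "bbox" ([left, top, right, bottom] in pixels, round what is visible of it).
- ctrl.landmark_of(thing, camera): "uv" ([column, row] in pixels: a listed point, or the origin of a listed thing).
The state is a dict: "t": time; "qpos": joint angles; "qvel": joint speeds; "joint_torque": joint torques, N m; "ee_pos": TCP position; "orientation": TCP orientation; "ft_force": force on the tool from outside, world axes, zero at the start; "moment": the same for the moment, N m; "width": finger opening in mm.
Only numpy, scipy, OpenCV 4.12 (cv2) and the standard library are available. Lean on these libraries where they do the work, as an engineer would, in place of code of your own. Each camera call takes 0.05 s, during which the arm holds its last target.

## Working session

There is one attempt and no reset: what is moved stays moved. The work goes in short steps, Python scripts to look and compute and a tool call to move; the robot and the scene stay as the last step left them, time stands still between calls to the robot, and variables do not carry over. Pictures are saved under pics/ and viewed, and the job is handed in when it is done.

Besides the shell and the picture viewer there is one more tool, called after "Emit:" as name(argument=value, ...), one argument or row to a line, values as JSON. jog_arm: Moves the arm, as the interface text tells. Its arguments: {"type":"object","properties":{"steps":{"type":"array"}},"required":["steps"]}

```bash
ls; mkdir -p pics; python3 - <<'E'
from workcell import ctrl
import cv2,json
print(ctrl.get_obs())
for n in ["side","top","wrist"]:
    print(n,ctrl.camera_info(n))
    cv2.imwrite(f"pics/{n}0.png",ctrl.get_image(n)[:,:,::-1])
E
```

```text
pics
{'t': 0.0, 'qpos': array([-1.21300619e+00,  4.23825045e-01,  1.63071369e+00, -6.46946275e-06,
        1.08861542e+00, -1.89882994e-02]), 'qvel': array([0.00048368, 0.00024728, 0.00078388, 0.00024196, 0.00034661,
       0.00066756]), 'joint_torque': array([ 1.33116835e-03, -5.44620466e+01, -2.73669738e+01,  6.44065090e-02,
        2.28922488e-02, -1.24308385e-04]), 'ee_pos': array([ 229.88160992, -580.87273036,  403.90204316]), 'orientation': array([-3.08449711e+00, -5.88064153e-01,  4.22187674e-04]), 'ft_force': array([ 1.16030417,  0.1141415 , -0.5734896 ]), 'moment': array([0.01975466, 0.01916967, 0.03997   ]), 'width': 87.84678966363728}
side {'fx': 399.53094911788793, 'fy': 399.53094911788793, 'cx': 281.7922690067152, 'cy': 210.49758368664826, 'origin': array([425.56137122, 861.01422956, 870.62295996]), 'attitude': array([-0.0861291 ,  2.81860401, -1.33043839])}
top {'fx': 466.3472907369835, 'fy': 466.3472907369835, 'cx': 278.2533941847876, 'cy': 210.865965325252, 'origin': array([ 304.58404244, -125.9139758 , 1593.89958338]), 'attitude': array([-2.17706881,  2.13186854, -0.11448748])}
wrist {'fx': 325.19226210127806, 'fy': 325.19226210127806, 'cx': 280.24548159340264, 'cy': 212.93010886443054, 'T_tool_cam': array([[ 6.26148232e-04, -9.60379425e-01, -2.78695116e-01,
         7.66039455e+01],
       [ 9.99999570e-01,  7.92048867e-04, -4.82676107e-04,
        -3.96815295e-01],
       [ 6.84292353e-04, -2.78694694e-01,  9.60379508e-01,
         1.97666493e+01],
       [ 0.00000000e+00,  0.00000000e+00,  0.00000000e+00,
         1.00000000e+00]])}
```

View pics/side0.png

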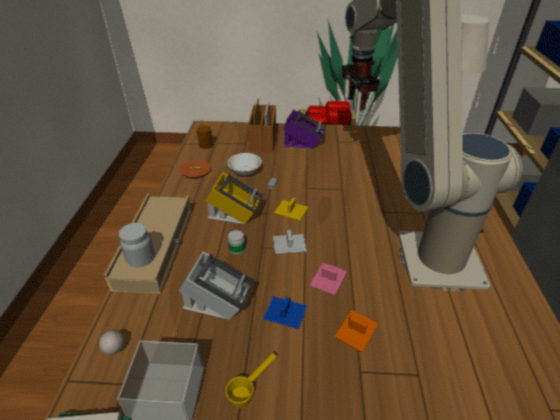

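View pics/top0.png

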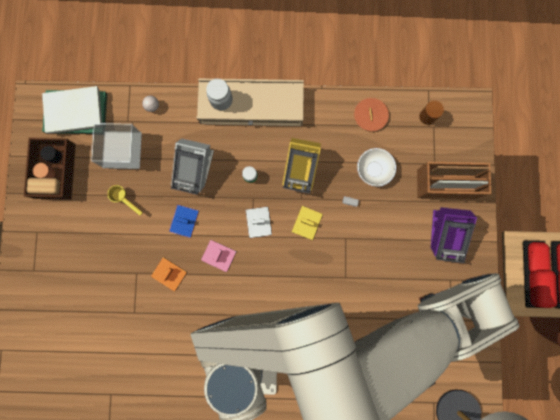

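View pics/wrist0.png

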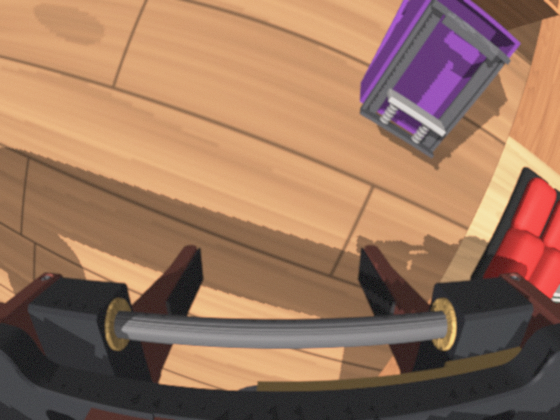

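Top view, the candidates:
- **Silver lid:** (259,222). The only silver one.
- **Yellow lid:** (307,223). Yellow look-alikes are the scoop at (118,195), and the orange lid at (169,274).
- **Other lids to leave:** blue (184,221), pink (218,256).
- **Bins:** aluminium (191,168), yellow (302,167). The purple bin (454,236) is a decoy.

Now I'll measure them.

```bash
cat > h.py <<'E'
import numpy as np, cv2
from scipy.spatial.transform import Rotation as R
from workcell import ctrl
def cam(n,obs=None):
    i=ctrl.camera_info(n)
    if n!="wrist":
        return i,np.array(i["origin"]),R.from_rotvec(i["attitude"]).as_matrix()
    T=i["T_tool_cam"]; o=obs or ctrl.get_obs()
    Rt=R.from_rotvec(o["orientation"]).as_matrix()
    return i,Rt@T[:3,3]+o["ee_pos"],Rt@T[:3,:3]
def ray(n,uv,obs=None):
    i,o,M=cam(n,obs); x=(uv[0]-i["cx"])/i["fx"]; y=(uv[1]-i["cy"])/i["fy"]
    if n=="wrist":
        r=np.hypot(x,y); d=np.array([x/r*np.sin(r),y/r*np.sin(r),np.cos(r)]) if r>1e-9 else np.array([0,0,1.])
    else: d=np.array([x,y,1.]); d/=np.linalg.norm(d)
    return o,M@d
def onz(n,uv,z,obs=None):
    o,d=ray(n,uv,obs); return o+d*(z-o[2])/d[2]
def proj(n,P,obs=None):
    i,o,M=cam(n,obs); p=(np.atleast_2d(P)-o)@M
    if n=="wrist":
        rr=np.hypot(p[:,0],p[:,1]); th=np.arctan2(rr,p[:,2]); s=th/np.maximum(rr,1e-9)
        return np.c_[i["cx"]+i["fx"]*p[:,0]*s,i["cy"]+i["fy"]*p[:,1]*s]
    return np.c_[i["cx"]+i["fx"]*p[:,0]/p[:,2],i["cy"]+i["fy"]*p[:,1]/p[:,2]]
def tri(rays):
    A=sum(np.eye(3)-np.outer(d,d) for o,d in rays); b=sum((np.eye(3)-np.outer(d,d))@o for o,d in rays)
    p=np.linalg.solve(A,b); return p,[np.linalg.norm((np.eye(3)-np.outer(d,d))@(p-o)) for o,d in rays]
E
python3 - <<'E'
from h import *
np.set_printoptions(precision=1,suppress=True)
for n in ["alu_lid","yellow_lid","blue_lid","alu_mouth","yellow_mouth","alu_bin","yellow_bin","treat_tin","cat_bowl","scoop","clip"]:
    for c in ["top","side"]:
        for l in ctrl.landmark_of(n,c)[:3]:
            uv=np.array(l["uv"]); z=90 if "mouth" in n else 0
            print(n,c,round(l["p"],2),uv,onz(c,uv,z))
print(ctrl.get_obs()["t"])
E
```

```text
alu_lid top 0.81 [169.9 275.2] [266.6 258.8   0. ]
alu_lid top 0.7 [217.8 255.6] [336.3  98.4   0. ]
alu_lid top 0.61 [258.6 222.4] [452.8 -37.7   0. ]
alu_lid side 0.79 [327.1 274.9] [339.9  87.3   0. ]
alu_lid side 0.59 [356.7 332.4] [271.2 272.7   0. ]
alu_lid side 0.56 [292.1 244. ] [445.2 -32.9   0. ]
yellow_lid top 0.77 [309.5 222.1] [ 457.4 -212.3    0. ]
yellow_lid top 0.21 [248.2 178.3] [605.8   2.6   0. ]
yellow_lid side 0.65 [289.7 206.8] [ 460.9 -216.4    0. ]
blue_lid top 0.98 [187.  221.2] [451.8 208.9   0. ]
blue_lid top 0.58 [348.1 199.4] [ 538.7 -344.1    0. ]
blue_lid side 0.5 [237.6 398.8] [544.4 456.    0. ]
alu_mouth top 0.87 [186.9 167.5] [620.9 198.3  90. ]
alu_mouth side 0.59 [220.1 278.5] [621.1 196.3  90. ]
yellow_mouth top 0.69 [300.  165.5] [ 634.8 -173.7   90. ]
yellow_mouth top 0.58 [454.3 236.5] [ 411.9 -672.9   90. ]
yellow_mouth side 0.82 [236.1 191.2] [ 635.5 -175.    90. ]
yellow_mouth side 0.74 [309.1 123.8] [ 401.1 -661.1   90. ]
yellow_mouth side 0.21 [238.7 210.9] [612.6 -75.2  90. ]
alu_bin top 0.91 [193.5 172. ] [624.3 193.9   0. ]
alu_bin side 0.74 [223.4 304.7] [618.6 209.3   0. ]
yellow_bin top 0.96 [443.2 239. ] [ 409.  -667.8    0. ]
yellow_bin top 0.84 [300.3 168.7] [ 643.2 -177.7    0. ]
yellow_bin side 0.75 [304.1 140.2] [ 418.9 -682.1    0. ]
yellow_bin side 0.7 [238.  214.3] [ 633.9 -165.     0. ]
yellow_bin side 0.64 [219.6 279.7] [644.3 124.1   0. ]
treat_tin top 0.66 [250.3 175.1] [617.2  -4.4   0. ]
treat_tin side 0.7 [240.4 247.8] [603.4  -6.3  -0. ]
cat_bowl top 0.83 [373.7 170.5] [ 641.8 -432.4    0. ]
cat_bowl side 0.88 [242.6 168.1] [ 656.7 -446.8    0. ]
cat_bowl side 0.67 [239. 254.] [603.9  20.3   0. ]
cat_bowl side 0.39 [288.9 209.4] [ 463. -202.    0.]
scoop side 0.82 [241.1 399.7] [536.5 457.5   0. ]
clip top 0.57 [352.8 200. ] [ 536.9 -360.3    0. ]
clip side 0.54 [273.3 182.7] [ 528.6 -356.     0. ]
1.25
```

```bash
cat >> h.py <<'E'
def Rtool(yaw,tilt=0.0):
    """tool y heading at world angle yaw (rad) horizontally, tool z down; then tilted fwd about tool x so z leans toward +heading"""
    c,s=np.cos(yaw),np.sin(yaw)
    y=np.array([c,s,0]); z=np.array([0,0,-1.]); x=np.cross(y,z)
    h=y; 
    z2=np.cos(tilt)*z+np.sin(tilt)*h; y2=np.cos(tilt)*h-np.sin(tilt)*z
    return np.c_[x,y2,z2]
def plan(p0,R0,p1,R1,n=None,g=-1,dp=3,da=1):
    p0=np.array(p0,float);p1=np.array(p1,float)
    L=np.linalg.norm(p1-p0); w=R.from_matrix(R0.T@R1).as_rotvec(); a=np.degrees(np.linalg.norm(w))
    if n is None: n=int(np.ceil(max(L/41,a/7,1)))
    p=p0.copy();Rc=R0.copy();rows=[]
    for k in range(n):
        tp=p0+(p1-p0)*(k+1)/n; tR=R0@R.from_rotvec(w*(k+1)/n).as_matrix()
        d=np.round(Rc.T@(tp-p)/1000,dp); r=np.round(np.degrees(R.from_matrix(Rc.T@tR).as_rotvec()),da)
        p=p+Rc@d*1000; Rc=Rc@R.from_rotvec(np.radians(r)).as_matrix()
        rows.append([float(v)+0 for v in d]+[float(v)+0 for v in r]+[g])
    print("[["+",".join("["+",".join(f"{v:g}" for v in r)+"]" for r in rows)+"]]",n)
    print("end err",p-p1)
    return p,Rc
def now():
    o=ctrl.get_obs(); return o["ee_pos"],R.from_rotvec(o["orientation"]).as_matrix()
E
python3 - <<'E'
from h import *
p,r=now()
plan(p,r,[520,-140,440],Rtool(0))
E
```

```text
[[[0.033,-0.023,-0.003,0,0,-5.3,-1],[0.036,-0.02,-0.002,0,0,-5.2,-1],[0.036,-0.017,-0.003,0,0,-5.3,-1],[0.039,-0.014,-0.003,0,0,-5.2,-1],[0.039,-0.01,-0.003,0,0,-5.3,-1],[0.04,-0.006,-0.002,0,0,-5.3,-1],[0.041,-0.002,-0.003,0,0,-5.2,-1],[0.04,0.001,-0.003,0,0,-5.3,-1],[0.041,0.005,-0.002,0,0,-5.3,-1],[0.039,0.009,-0.003,0,0,-5.2,-1],[0.039,0.012,-0.003,0,0,-5.3,-1],[0.038,0.016,-0.003,0,0,-5.2,-1],[0.036,0.019,-0.002,0,0,-5.3,-1]]] 13
end err [ 0.44261411  0.37537312 -0.34093377]
```

Emit:
jog_arm(
  steps=[
    [[0.033, -0.023, -0.003, 0, 0, -5.3, -1], [0.036, -0.02, -0.002, 0, 0, -5.2, -1], [0.036, -0.017, -0.003, 0, 0, -5.3, -1], [0.039, -0.014, -0.003, 0, 0, -5.2, -1], [0.039, -0.01, -0.003, 0, 0, -5.3, -1], [0.04, -0.006, -0.002, 0, 0, -5.3, -1], [0.041, -0.002, -0.003, 0, 0, -5.2, -1], [0.04, 0.001, -0.003, 0, 0, -5.3, -1], [0.041, 0.005, -0.002, 0, 0, -5.3, -1], [0.039, 0.009, -0.003, 0, 0, -5.2, -1], [0.039, 0.012, -0.003, 0, 0, -5.3, -1], [0.038, 0.016, -0.003, 0, 0, -5.2, -1], [0.036, 0.019, -0.002, 0, 0, -5.3, -1], [0, 0, 0, 0, 0, 0, -1], [0, 0, 0, 0, 0, 0, -1]],
  ],
)

```text
t: 2.5
ee_pos: [521.2, -138.0, 439.7]
orientation: [2.218, 2.225, -0.0]
ft_force: [0.5, -0.7, 0.8]
width: 88.0
```

```bash
python3 - <<'E'
from h import *
np.set_printoptions(precision=3,suppress=True)
o=ctrl.get_obs(); im=ctrl.get_image("wrist"); np.savez("w1.npz",im=im,p=o["ee_pos"],o=o["orientation"])
print(o["t"],o["ee_pos"],o["orientation"],o["qpos"])
cv2.imwrite("pics/w1.png",im[:,:,::-1])
for n in ["alu_lid","yellow_lid","yellow_mouth"]:
    for l in ctrl.landmark_of(n,"wrist")[:3]:
        uv=np.array(l["uv"]); z=90 if "mouth" in n else 0
        print(n,round(l["p"],2),uv,onz("wrist",uv,z,o))
E
```

```text
2.5 [ 521.223 -137.964  439.738] [ 2.218  2.225 -0.   ] [-0.281  0.256  1.788 -0.     1.098 -0.284]
alu_lid 0.89 [233.8 102.8] [461.686 -36.645   0.   ]
alu_lid 0.66 [146.5  15.4] [338.919  95.713   0.   ]
yellow_lid 0.71 [233.7 223.8] [ 457.952 -198.59     0.   ]
yellow_mouth 0.96 [382.7 228.3] [ 635.164 -174.109   90.   ]
```

View pics/w1.png

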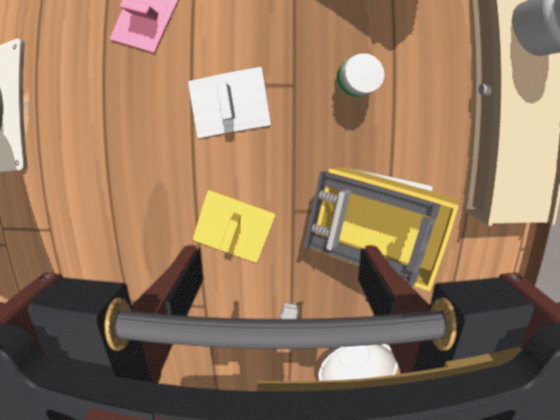

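```bash
cat > lid.py <<'E'
from h import *
def lidfit(im,o,col,box):
    """box: l,t,r,b ; returns centre xy, yaw of long side"""
    l,t,r,b=box; hsv=cv2.cvtColor(im[t:b,l:r].copy(),cv2.COLOR_RGB2HSV)
    if col=="yellow": m=cv2.inRange(hsv,(22,130,90),(35,255,255))
    else: m=cv2.inRange(hsv,(0,0,110),(179,60,255))
    m=cv2.morphologyEx(m,cv2.MORPH_OPEN,np.ones((3,3),np.uint8))
    n,lab,st,_=cv2.connectedComponentsWithStats(m); k=1+np.argmax(st[1:,4]); m=(lab==k).astype(np.uint8)
    c=max(cv2.findContours(m,cv2.RETR_EXTERNAL,cv2.CHAIN_APPROX_NONE)[0],key=len)[:,0]+[l,t]
    P=np.array([onz("wrist",uv,5,o)[:2] for uv in c]).astype(np.float32)
    (cx,cy),(w,h),a=cv2.minAreaRect(P)
    if w<h: w,h,a=h,w,a+90
    a=(a+90)%180-90
    return cx,cy,w,h,a
E
python3 - <<'E'
from lid import *
d=np.load("w1.npz"); o={"ee_pos":d["p"],"orientation":d["o"]}; im=d["im"]
print(lidfit(im,o,"silver",(180,60,280,145)))
print(lidfit(im,o,"yellow",(185,185,285,270)))
for n,b in [("y",(290,155,470,295)),("l",(175,50,290,275))]:
    l,t,r,bb=b; s=4 if n=="y" else 2.6
    cv2.imwrite(f"pics/c_{n}.png",cv2.resize(im[t:bb,l:r,::-1],None,fx=s,fy=s,interpolation=cv2.INTER_CUBIC))
E
```

```text
(455.46636962890625, -35.829490661621094, 98.17144775390625, 77.90947723388672, 8.98089599609375)
(456.69659423828125, -201.3660888671875, 96.007568359375, 76.26007843017578, -20.184486389160156)
```

View pics/c_y.png

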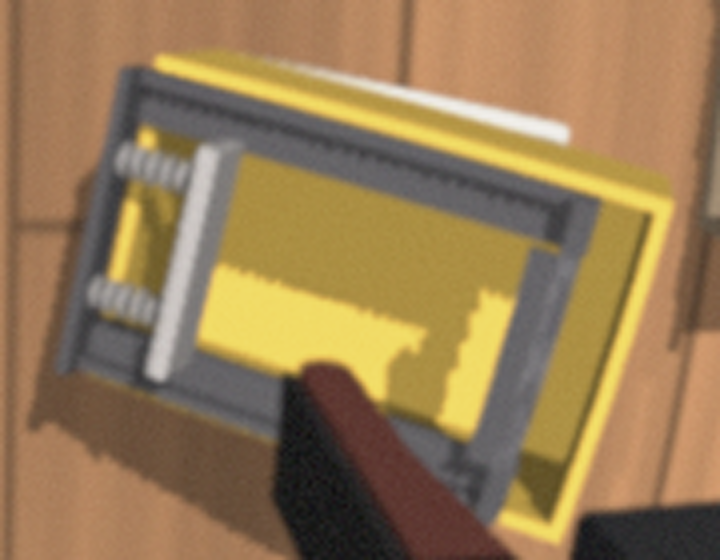

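View pics/c_l.png

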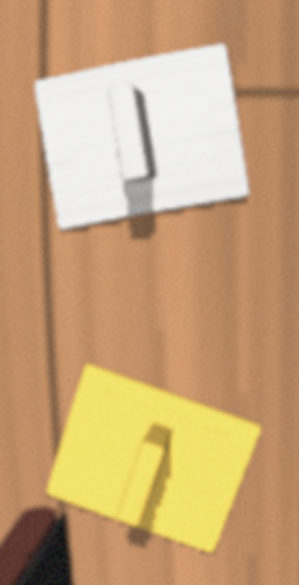

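```bash
python3 - <<'E'
from h import *
d=np.load("w1.npz"); o={"ee_pos":d["p"],"orientation":d["o"]}
a=onz("wrist",(290+670/4,155+200/4),127.5,o); b=onz("wrist",(290+560/4,155+535/4),127.5,o); c=onz("wrist",(290+155/4,155+58/4),90-30,o)
print(a,b,c); e=(a-b); print(np.linalg.norm(e),np.degrees(np.arctan2(-e[0],e[1])))
e=a-c; print(np.degrees(np.arctan2(e[1],e[0])))
yaw=np.arctan2(-(a-b)[0],(a-b)[1]); m=(a+b)/2; print(m-75*np.array([np.cos(yaw)*.866,np.sin(yaw)*.866,.5]))
from scipy.optimize import least_squares
# collar lines: dark rail edges, treat as parallel to mouth x. direction only
for q1,q2 in [((140,85),(560,205)),((240,155),(530,240))]:
  # both at fixed height over rim ~8: points at x=-70,+60 in mouth
  P=[onz("wrist",(290+q[0]/4,155+q[1]/4),z,o) for q,z in ((q1,90-30+7),(q2,90+27+7))]
  e=P[1]-P[0]; print(P,np.degrees(np.arctan2(e[1],e[0])),np.hypot(e[0],e[1]))
E
```

```text
[ 704.62020636 -136.67106025  127.5       ] [ 688.29798711 -233.12353423  127.5       ] [ 575.78107592 -114.42907199   60.        ]
97.82379352007035 -9.604911299098006
-9.794647969709787
[ 632.41958283 -174.06017774   90.        ]
[array([ 570.76132337, -121.01990564,   67.        ]), array([ 673.28449521, -139.28063822,  124.        ])] -10.099227689954228 104.13671359371666
[array([ 600.1494322 , -140.58662586,   67.        ]), array([ 665.79607589, -148.55559275,  124.        ])] -6.921374952574317 66.12855859050033
```

```bash
python3 - <<'E'
from h import *
p,r=now(); y=np.radians(-20.2)
p,r=plan(p,r,[456.7,-201.4,250],Rtool(y),g=0)
p,r=plan(p,r,[456.7,-201.4,191],Rtool(y),g=0,dp=4)
E
```

```text
[[[-0.01,-0.01,0.032,0,0,3.3,0],[-0.011,-0.01,0.031,0,0,3.4,0],[-0.011,-0.01,0.032,0,0,3.3,0],[-0.012,-0.008,0.031,0,0,3.4,0],[-0.012,-0.008,0.032,0,0,3.3,0],[-0.013,-0.007,0.032,0,0,3.4,0]]] 6
end err [-0.05303951 -0.10894845 -0.43291061]
[[[0.0001,0,0.0293,0,0,0,0],[0,0,0.0293,0,0,0,0]]] 2
end err [-0.05411665 -0.02133895 -0.03293043]
```

Emit:
jog_arm(
  steps=[
    [[-0.01, -0.01, 0.032, 0, 0, 3.3, 0], [-0.011, -0.01, 0.031, 0, 0, 3.4, 0], [-0.011, -0.01, 0.032, 0, 0, 3.3, 0], [-0.012, -0.008, 0.031, 0, 0, 3.4, 0], [-0.012, -0.008, 0.032, 0, 0, 3.3, 0], [-0.013, -0.007, 0.032, 0, 0, 3.4, 0], [0, 0, 0.0293, 0, 0, 0, 0], [0, 0, 0.0293, 0, 0, 0, 0], [0, 0, 0, 0, 0, 0, 0], [0, 0, 0, 0, 0, 0, 0]],
  ],
)

```text
t: 3.53
ee_pos: [456.7, -201.9, 190.1]
orientation: [-2.577, -1.794, 0.002]
ft_force: [1.5, 0.4, 0.4]
width: 44.0
```

```bash
python3 - <<'E'
from h import *
o=ctrl.get_obs(); print(o["t"],o["ee_pos"],o["orientation"],o["ft_force"])
im=ctrl.get_image("wrist"); cv2.imwrite("pics/w2.png",im[:,:,::-1])
E
```

```text
3.5333 [ 456.71731241 -201.86361319  190.10696383] [-2.57666822e+00 -1.79431834e+00  1.67582619e-03] [1.51399402 0.43949972 0.36885554]
```

View pics/w2.png

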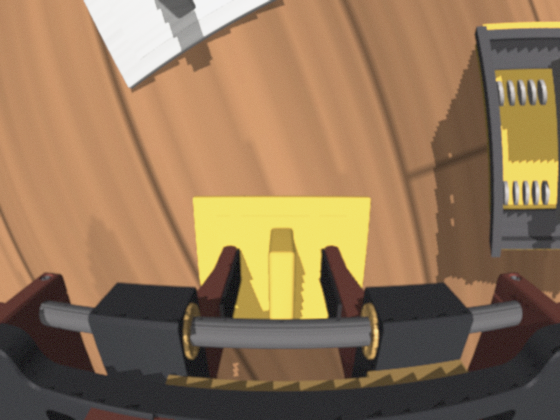

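Emit:
jog_arm(
  steps=[
    [[0, 0, 0, 0, 0, 0, 1], [0, 0, 0, 0, 0, 0, 1], [0, 0, 0, 0, 0, 0, 1], [0, 0, 0, 0, 0, 0, 1], [0, 0, 0, 0, 0, 0, 1], [0, 0, 0, 0, 0, 0, 1], [0, 0, 0, 0, 0, 0, 1]],
  ],
)

```text
t: 4.17
ee_pos: [457.7, -200.5, 191.4]
orientation: [2.575, 1.799, 0.0]
ft_force: [-0.7, -0.6, 5.2]
width: 11.9
```

```bash
python3 - <<'E'
from h import *
o=ctrl.get_obs(); Rt=R.from_rotvec(o["orientation"]).as_matrix()
for uv in [(194,198),(282,198),(370,198)]: print((onz("wrist",uv,5,o)-o["ee_pos"])@Rt)
print(o["t"],o["width"],o["ee_pos"])
y=np.radians(-9.7); p,r=now()
p,r=plan(p,r,[500,-185,330],Rtool(y),g=1,n=5)
E
```

```text
[ 36.97053704 -46.75644849 186.35750853]
[ 36.79972826   0.67759518 186.37397045]
[ 37.03574625  48.26473529 186.39046343]
4.1667 11.877206452737736 [ 457.74235384 -200.45339423  191.3757176 ]
[[[0.006,0.007,-0.028,0,0,-2.1,1],[0.005,0.007,-0.027,0,0,-2.1,1],[0.006,0.007,-0.028,0,0,-2,1],[0.005,0.008,-0.028,0,0,-2.1,1],[0.004,0.007,-0.028,0,0,-2.1,1]]] 5
end err [-0.44888397 -0.34148383  0.38599551]
```

```bash
python3 - <<'E'
from h import *
y=np.radians(-9.7); p,r=now()
p,r=plan(p,r,p+[0,0,60],r,g=1,n=2)
p,r=plan(p,r,[610,-260,400],Rtool(y),g=1)
E
```

```text
[[[0,0,-0.03,0,0,0,1],[0,0,-0.03,0,0,0,1]]] 2
end err [-1.84262777e-02  1.02051423e-02 -3.69727212e-06]
[[[-0.001,0.027,-0.025,0,0,-1.7,1],[-0.001,0.027,-0.025,0,0,-1.8,1],[-0.002,0.028,-0.024,0,0,-1.7,1],[-0.003,0.027,-0.025,0,0,-1.7,1],[-0.004,0.027,-0.025,0,0,-1.8,1],[-0.005,0.027,-0.025,0,0,-1.7,1]]] 6
end err [ 0.4268197  -0.16753619  0.43277711]
```

Emit:
jog_arm(
  steps=[
    [[0, 0, -0.03, 0, 0, 0, 1], [0, 0, -0.03, 0, 0, 0, 1], [-0.001, 0.027, -0.025, 0, 0, -1.7, 1], [-0.001, 0.027, -0.025, 0, 0, -1.8, 1], [-0.002, 0.028, -0.024, 0, 0, -1.7, 1], [-0.003, 0.027, -0.025, 0, 0, -1.7, 1], [-0.004, 0.027, -0.025, 0, 0, -1.8, 1], [-0.005, 0.027, -0.025, 0, 0, -1.7, 1], [0, 0, 0, 0, 0, 0, 1], [0, 0, 0, 0, 0, 0, 1], [0, 0, 0, 0, 0, 0, 1]],
  ],
)

```text
t: 5.08
ee_pos: [609.5, -259.7, 398.7]
orientation: [-2.4, -2.024, 0.002]
ft_force: [-0.1, 0.3, -1.4]
width: 11.9
```

```bash
python3 - <<'E'
from h import *
o=ctrl.get_obs(); print(o["t"],o["ee_pos"],o["orientation"],o["ft_force"],o["width"])
im=ctrl.get_image("wrist"); np.savez("w3.npz",im=im,p=o["ee_pos"],o=o["orientation"]); cv2.imwrite("pics/w3.png",im[:,:,::-1])
E
```

```text
5.0833 [ 609.47413312 -259.73127757  398.66023857] [-2.39975184e+00 -2.02355414e+00  1.88130346e-03] [-0.12500602  0.25077684 -1.39519081] 11.85340844421518
```

View pics/w3.png

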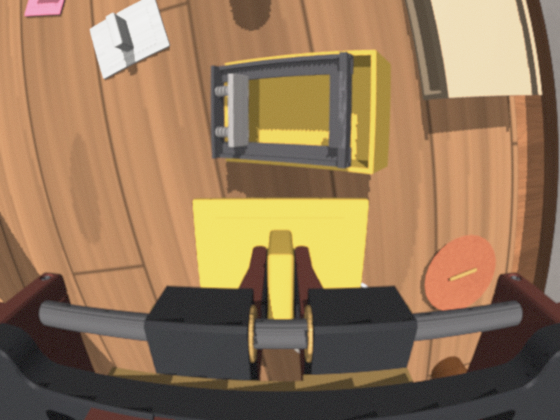

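```bash
python3 - <<'E'
from h import *
im=np.load("w3.npz")["im"]
cv2.imwrite("pics/c3.png",cv2.resize(im[40:185,200:400,::-1],None,fx=4,fy=4,interpolation=cv2.INTER_CUBIC))
E
```

```text
(no output)
```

View pics/c3.png

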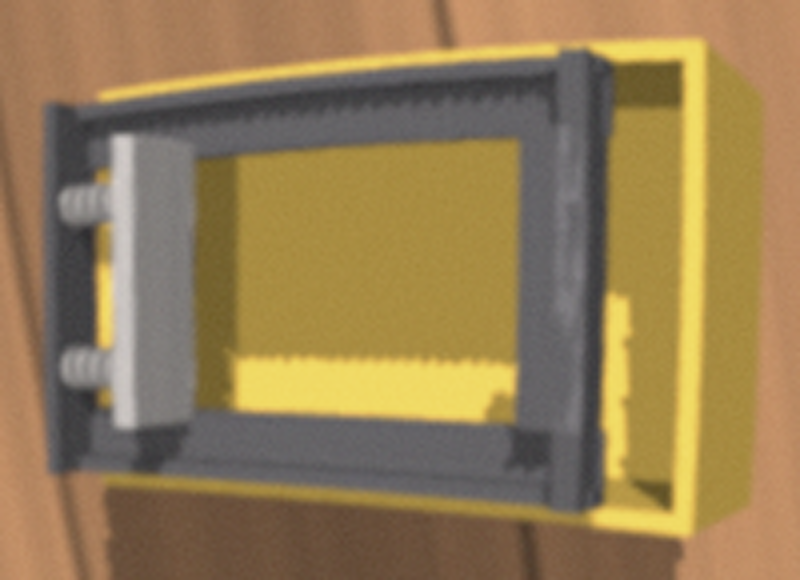

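```bash
cat > mouth.py <<'E'
from h import *
from scipy.optimize import least_squares
def Rm(yaw):
    c,s=np.cos(yaw),np.sin(yaw); a=np.radians(30)
    x=np.array([c*np.cos(a),s*np.cos(a),np.sin(a)]); y=np.array([-s,c,0]); return np.c_[x,y,np.cross(x,y)]
def fit(o,rim,fol,g):
    """rim: uv of corners order (+,+),(+,-),(-,+),(-,-) ; fol: uv (+33),( -33) front top edge"""
    S=np.array([[1,1],[1,-1],[-1,1],[-1,-1]])
    def f(v):
        x,y,yaw,e,d=v; M=Rm(yaw)
        P=np.c_[S[:,0]*(75+e),S[:,1]*(50+e),np.zeros(4)]
        Q=np.array([[d-44,33,28],[d-44,-33,28.]])
        W=np.r_[P,Q]@M.T+[x,y,90]
        return (proj("wrist",W,o)-np.r_[rim,fol]).ravel()
    r=least_squares(f,[g[0],g[1],g[2],0,0]); v=r.x
    print("x %.1f y %.1f yaw %.2f e %.1f d %.1f"%(v[0],v[1],np.degrees(v[2]),v[3],v[4])); print(np.round(r.fun.reshape(-1,2),1).tolist())
    return v
E
python3 - <<'E'
from mouth import *
d=np.load("w3.npz"); o={"ee_pos":d["p"],"orientation":d["o"]}
c=lambda u,v:(200+(u+.5)/4-.5,40+(v+.5)/4-.5)
v=fit(o,np.array([c(707,38),c(692,536),c(98,93),c(103,482)]),np.array([c(133,135),c(135,428)]),(633,-174,-.17))
M=Rm(v[2])
# wall/catch check: back-project crossbar edges into planes
def plane(uv,h):
    org,dd=ray("wrist",uv,o); C=np.array([v[0],v[1],90])+h*M[:,2]
    t=((C-org)@M[:,2])/(dd@M[:,2]); return (org+t*dd-np.array([v[0],v[1],90]))@M
for q in [(558,290),(583,290),(605,290),(520,290)]: print(q,plane(c(*q),14),plane(c(*q),0))
for q in [(320,60),(340,502),(320,105),(340,465)]: print(q,plane(c(*q),8),plane(c(*q),3))
for q in [(133,280),(195,280),(112,280)]: print(q,plane(c(*q),28),plane(c(*q),4))
E
```

```text
x 632.6 y -174.8 yaw -9.99 e 0.2 d 1.6
[[-0.5, 0.0], [0.1, 0.0], [0.5, -0.3], [-0.0, 0.6], [0.0, -0.6], [-0.1, 0.3]]
(558, 290) [49.6990114  -2.44932419 14.        ] [ 4.46211481e+01 -1.96863555e+00 -2.60778788e-14]
(583, 290) [54.8124564  -2.31722376 14.        ] [ 5.00321610e+01 -1.82884776e+00  1.65353682e-14]
(605, 290) [59.25746406 -2.18676495 14.        ] [ 5.47358380e+01 -1.69079713e+00 -1.37340639e-14]
(520, 290) [41.78869491 -2.61662961 14.        ] [ 3.62505047e+01 -2.14567701e+00 -5.07069339e-15]
(320, 60) [-7.17671341 48.75960307  8.        ] [-10.0994092  49.9654931   3.       ]
(340, 502) [ -1.53780163 -48.95280043   8.        ] [ -4.34615396 -49.72828103   3.        ]
(320, 105) [-7.11387856 38.51480499  8.        ] [-10.03530021  39.51295535   3.        ]
(340, 465) [ -1.60864739 -40.79461181   8.        ] [ -4.41843629 -41.40466413   3.        ]
(133, 280) [-42.37246953   0.05671356  28.        ] [-61.36781341   1.19711688   4.        ]
(195, 280) [-25.69820251  -0.52829469  28.        ] [-42.92734335   0.55014228   4.        ]
(112, 280) [-48.3003361    0.29597051  28.        ] [-67.9235826    1.46171685   4.        ]
```

```bash
cat >> mouth.py <<'E'
Y=dict(x=632.6,y=-174.8,yaw=np.radians(-9.9),off=np.array([-1.0,0,191.4]))
def tcp(B,s,h,t=0.0):
    M=Rm(B["yaw"]); Rt=Rtool(B["yaw"],np.radians(30))
    return np.array([B["x"],B["y"],90])+M@np.array([s,t,h])-Rt@B["off"],Rt
def where(B,o=None):
    o=o or ctrl.get_obs(); M=Rm(B["yaw"]); Rt=R.from_rotvec(o["orientation"]).as_matrix()
    q=M.T@(o["ee_pos"]+Rt@B["off"]-np.array([B["x"],B["y"],90])); _,R0=tcp(B,0,0)
    print("t %.2f lid s %.1f t %.1f h %.1f"%(o["t"],*q),"ang err deg (tool)",np.round(np.degrees(R.from_matrix(R0.T@Rt).as_rotvec()),2),"F mouth",np.round(M.T@o["ft_force"],1),"w %.1f"%o["width"])
    return q
E
python3 - <<'E'
from mouth import *
p,r=now()
pa,ra=tcp(Y,16,95)
p,r=plan(p,r,pa,ra,g=1)
pb,ra=tcp(Y,16,35)
p,r=plan(p,r,pb,ra,g=1)
E
```

```text
[[[0.018,-0.024,0.011,-6,0,0,1],[0.018,-0.025,0.008,-6.1,0,0.1,1],[0.017,-0.026,0.005,-6,-0.1,0,1],[0.018,-0.026,0.002,-6.1,0,0,1],[0.018,-0.026,0,-6,0,0.1,1]]] 5
end err [0.24567797 0.16980684 0.10706789]
[[[0,0,0.03,0,0,0,1],[0,0,0.03,0,0,0,1]]] 2
end err [0.22949634 0.17158426 0.0976915 ]
```

Emit:
jog_arm(
  steps=[
    [[0.018, -0.024, 0.011, -6, 0, 0, 1], [0.018, -0.025, 0.008, -6.1, 0, 0.1, 1], [0.017, -0.026, 0.005, -6, -0.1, 0, 1], [0.018, -0.026, 0.002, -6.1, 0, 0, 1], [0.018, -0.026, 0, -6, 0, 0.1, 1], [0, 0, 0, 0, 0, 0, 1], [0, 0, 0.03, 0, 0, 0, 1], [0, 0, 0.03, 0, 0, 0, 1], [0, 0, 0, 0, 0, 0, 1], [0, 0, 0, 0, 0, 0, 1], [0, 0, 0, 0, 0, 0, 1]],
  ],
)

```text
t: 6.05
ee_pos: [536.2, -157.3, 295.5]
orientation: [2.068, 1.738, 0.467]
ft_force: [0.2, 0.8, -1.4]
width: 12.1
```

```bash
python3 - <<'E'
from mouth import *
where(Y)
im=ctrl.get_image("wrist"); cv2.imwrite("pics/w4.png",im[:,:,::-1])
im=ctrl.get_image("side"); cv2.imwrite("pics/s4.png",cv2.resize(im[140:260,170:330,::-1],None,fx=4,fy=4,interpolation=cv2.INTER_CUBIC))
E
```

```text
t 6.05 lid s 18.2 t -0.4 h 35.6 ang err deg (tool) [-0.09 -0.02  0.02] F mouth [-0.6  0.8 -1.2] w 12.1
```

View pics/w4.png

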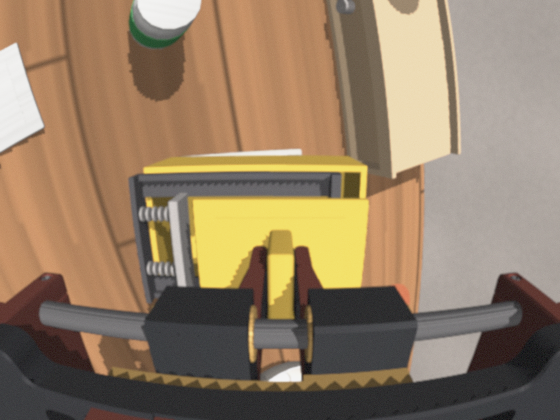

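View pics/s4.png

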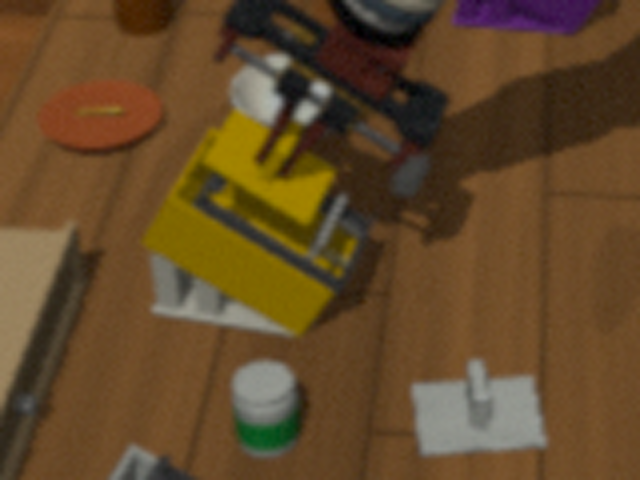

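Emit:
jog_arm(
  steps=[
    [[0, 0, 0.009, 0, 0, 0, 1], [0, 0, 0.009, 0, 0, 0, 1], [0, 0, 0, 0, 0, 0, 1], [0, -0.006, 0, 0, 0, 0, 1], [0, -0.006, 0, 0, 0, 0, 1], [0, -0.005, 0, 0, 0, 0, 1], [0, -0.005, 0, 0, 0, 0, 1], [0, 0, 0, 0, 0, 0, 1], [0, 0, 0, 0, 0, 0, 1]],
  ],
)

```text
t: 6.9
ee_pos: [527.9, -155.9, 269.6]
orientation: [2.065, 1.735, 0.469]
ft_force: [5.4, 0.6, 0.4]
width: 12.0
```

```bash
python3 -c "
from mouth import *
where(Y)"
```

```text
t 6.90 lid s -1.2 t -0.6 h 17.3 ang err deg (tool) [-0.33 -0.07  0.01] F mouth [ 4.7  1.6 -2.2] w 12.0
```

Emit:
jog_arm(
  steps=[
    [[0, -0.004, 0, 0, 0, 0, 1], [0, -0.004, 0, 0, 0, 0, 1], [0, 0, 0, 0, 0, 0, 1], [0, 0, 0, 0, 0, 0, 1]],
  ],
)

```text
t: 7.23
ee_pos: [521.9, -154.8, 266.2]
orientation: [2.063, 1.734, 0.47]
ft_force: [7.7, 1.3, 1.0]
width: 11.9
```

```bash
python3 -c "
from mouth import *
where(Y)"
```

```text
t 7.23 lid s -7.8 t -0.7 h 17.5 ang err deg (tool) [-0.44 -0.09  0.  ] F mouth [ 6.9  2.6 -2.8] w 11.9
```

Emit:
jog_arm(
  steps=[
    [[0, -0.003, 0, 0, 0, 0, 1], [0, 0, 0, 0, 0, 0, 1], [0, 0, 0, 0, 0, 0, 1]],
  ],
)

```text
t: 7.48
ee_pos: [519.8, -154.5, 265.0]
orientation: [2.063, 1.733, 0.471]
ft_force: [7.6, 2.6, 0.3]
width: 11.8
```

```bash
python3 -c "
from mouth import *
where(Y)"
```

```text
t 7.48 lid s -10.1 t -0.7 h 17.5 ang err deg (tool) [-0.49 -0.1  -0.01] F mouth [ 6.3  3.8 -3.3] w 11.8
```

Emit:
jog_arm(
  steps=[
    [[0, -0.002, 0, 0, 0, 0, 1], [0, 0, 0, 0, 0, 0, 1], [0, 0, 0, 0, 0, 0, 1]],
  ],
)

```text
t: 7.73
ee_pos: [518.3, -154.2, 264.2]
orientation: [2.062, 1.733, 0.471]
ft_force: [9.2, 1.7, 1.8]
width: 12.2
```

```bash
python3 -c "
from mouth import *
where(Y)"
```

```text
t 7.73 lid s -11.8 t -0.7 h 17.5 ang err deg (tool) [-0.52 -0.1  -0.01] F mouth [ 8.5  3.2 -2.8] w 12.2
```

Emit:
jog_arm(
  steps=[
    [[0, -0.002, 0, 0, 0, 0, 1], [0, 0, 0, 0, 0, 0, 1], [0, 0, 0, 0, 0, 0, 1]],
  ],
)

```text
t: 7.98
ee_pos: [517.2, -154.0, 263.6]
orientation: [2.061, 1.732, 0.472]
ft_force: [9.9, 2.0, 2.5]
width: 12.1
```

```bash
python3 -c "
from mouth import *
where(Y)"
```

```text
t 7.98 lid s -12.8 t -0.7 h 17.6 ang err deg (tool) [-0.6  -0.11 -0.02] F mouth [ 9.4  3.7 -2.6] w 12.1
```

Emit:
jog_arm(
  steps=[
    [[0, -0.002, 0, 0, 0, 0, 1], [0, 0, 0, 0, 0, 0, 1], [0, 0, 0, 0, 0, 0, 1]],
  ],
)

```text
t: 8.23
ee_pos: [516.6, -153.9, 263.4]
orientation: [2.059, 1.731, 0.473]
ft_force: [14.6, 3.1, 3.3]
width: 11.9
```

```bash
python3 -c "
from mouth import *
where(Y)
im=ctrl.get_image('wrist'); cv2.imwrite('pics/w5.png',im[:,:,::-1])
im=ctrl.get_image('side'); cv2.imwrite('pics/s5.png',cv2.resize(im[140:260,170:330,::-1],None,fx=4,fy=4,interpolation=cv2.INTER_CUBIC))
"
```

```text
t 8.23 lid s -12.9 t -0.8 h 17.8 ang err deg (tool) [-0.76 -0.14 -0.04] F mouth [13.7  5.5 -4.1] w 11.9
```

View pics/w5.png

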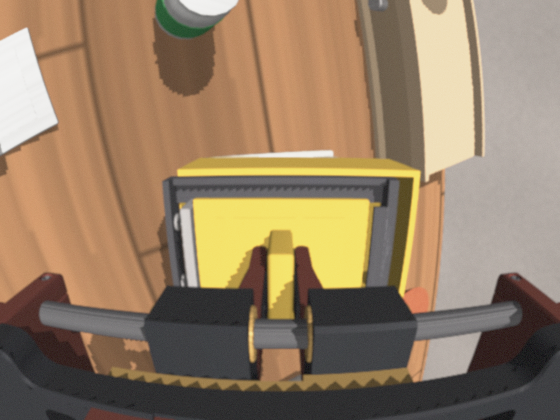

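View pics/s5.png

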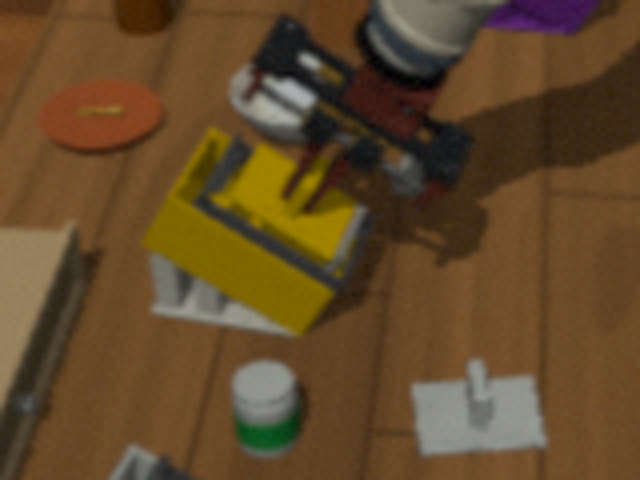

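Emit:
jog_arm(
  steps=[
    [[0, 0.0015, 0, 0, 0, 0, 1], [0, 0, 0.004, 0, 0, 0, 1], [0, 0, 0.004, 0, 0, 0, 1], [0, 0, 0.004, 0, 0, 0, 1], [0, 0, 0, 0, 0, 0, 1], [0, 0, 0, 0, 0, 0, 1]],
  ],
)

```text
t: 8.83
ee_pos: [522.9, -155.7, 253.5]
orientation: [2.062, 1.732, 0.472]
ft_force: [9.9, -1.0, 4.0]
width: 11.5
```

```bash
python3 -c "
from mouth import *
where(Y)"
```

```text
t 8.83 lid s -12.7 t -1.4 h 5.9 ang err deg (tool) [-0.59 -0.1  -0.  ] F mouth [10.6  0.7 -1.5] w 11.5
```

Emit:
jog_arm(
  steps=[
    [[0, 0, 0.002, 0, 0, 0, 1], [0, 0, 0.002, 0, 0, 0, 1], [0, 0, 0, 0, 0, 0, 1], [0, 0, 0, 0, 0, 0, 1]],
  ],
)

```text
t: 9.17
ee_pos: [524.5, -156.5, 251.2]
orientation: [2.062, 1.734, 0.472]
ft_force: [1.2, 1.4, 14.6]
width: 11.9
```

```bash
python3 -c "
from mouth import *
where(Y)"
```

```text
t 9.17 lid s -12.6 t -1.6 h 3.0 ang err deg (tool) [-0.53 -0.03 -0.02] F mouth [ 8.2  1.6 12.2] w 11.9
```

Emit:
jog_arm(
  steps=[
    [[0, 0, -0.001, 0, 0, 0, 1], [0, 0.004, 0, 0, 0, 0, 1], [0, 0.004, 0, 0, 0, 0, 1], [0, 0.004, 0, 0, 0, 0, 1], [0, 0, 0, 0, 0, 0, 1], [0, 0, 0, 0, 0, 0, 1]],
  ],
)

```text
t: 9.67
ee_pos: [533.0, -157.9, 256.4]
orientation: [2.065, 1.736, 0.47]
ft_force: [3.3, -1.6, 4.6]
width: 12.0
```

```bash
python3 -c "
from mouth import *
where(Y)"
```

```text
t 9.67 lid s -3.2 t -1.5 h 3.2 ang err deg (tool) [-0.32 -0.01 -0.01] F mouth [ 5.4 -1.   2.2] w 12.0
```

Emit:
jog_arm(
  steps=[
    [[0, 0.002, 0, 0, 0, 0, 1], [0, 0.002, 0, 0, 0, 0, 1], [0, 0.001, 0, 0, 0, 0, 1], [0, 0, 0, 0, 0, 0, 1], [0, 0, 0, 0, 0, 0, 1]],
  ],
)

```text
t: 10.08
ee_pos: [535.6, -158.4, 257.6]
orientation: [2.069, 1.739, 0.468]
ft_force: [-1.2, -2.0, 6.3]
width: 11.8
```

```bash
python3 -c "
from mouth import *
where(Y)"
```

```text
t 10.08 lid s -1.1 t -1.3 h 3.0 ang err deg (tool) [-0.06  0.04  0.02] F mouth [ 2.4 -2.1  5.9] w 11.8
```

Emit:
jog_arm(
  steps=[
    [[0, 0.001, -0.001, 0, 0, 0, 0.5], [0, 0, 0, 0, 0, 0, 0.1], [0, 0, 0, 0, 0, 0, 0.1], [0, 0, 0, 0, 0, 0, 0.1], [0, 0, 0, 0, 0, 0, 0.1], [0, 0, 0, 0, 0, 0, 0.1]],
  ],
)

```text
t: 10.58
ee_pos: [536.2, -158.0, 258.8]
orientation: [2.069, 1.74, 0.468]
ft_force: [0.3, 0.5, -0.3]
width: 39.7
```

```bash
python3 -c "
from mouth import *
where(Y)
im=ctrl.get_image('wrist'); cv2.imwrite('pics/w6.png',im[:,:,::-1])"
```

```text
t 10.58 lid s -0.1 t -0.8 h 3.7 ang err deg (tool) [-0.04  0.09 -0.  ] F mouth [ 0.   0.6 -0.4] w 39.7
```

View pics/w6.png

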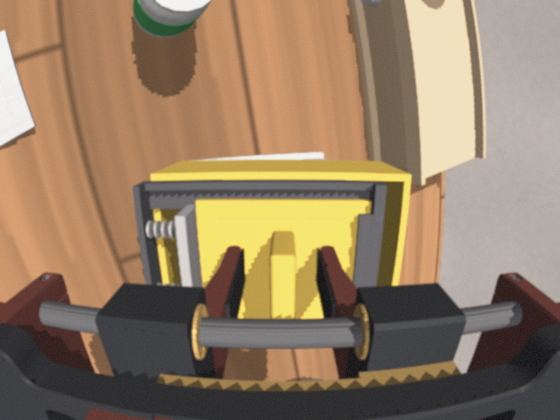

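```bash
python3 - <<'E'
from mouth import *
p,r=now()
p,r=plan(p,r,p-90*r[:,2],r,g=0,n=3)
p,r=plan(p,r,[455.5,-35.8,250],Rtool(np.radians(9)),g=0)
E
```

```text
[[[0,0,-0.03,0,0,0,0],[0,0,-0.03,0,0,0,0],[0,0,-0.03,0,0,0,0]]] 3
end err [ 0.00000000e+00  0.00000000e+00 -5.68434189e-14]
[[[0.018,-0.015,0.008,5,0.8,-3.1,0],[0.018,-0.014,0.009,4.9,0.8,-3,0],[0.019,-0.011,0.011,5,0.8,-3.1,0],[0.02,-0.01,0.012,5,0.8,-3.1,0],[0.019,-0.008,0.013,4.9,0.9,-3.1,0],[0.02,-0.005,0.014,5,0.8,-3.1,0]]] 6
end err [-0.1001494   0.03421229 -0.13559002]
```

Emit:
jog_arm(
  steps=[
    [[0, 0, -0.03, 0, 0, 0, 0], [0, 0, -0.03, 0, 0, 0, 0], [0, 0, -0.03, 0, 0, 0, 0], [0.018, -0.015, 0.008, 5, 0.8, -3.1, 0], [0.018, -0.014, 0.009, 4.9, 0.8, -3, 0], [0.019, -0.011, 0.011, 5, 0.8, -3.1, 0], [0.02, -0.01, 0.012, 5, 0.8, -3.1, 0], [0.019, -0.008, 0.013, 4.9, 0.9, -3.1, 0], [0.02, -0.005, 0.014, 5, 0.8, -3.1, 0], [0, 0, 0, 0, 0, 0, 0], [0, 0, 0, 0, 0, 0, 0]],
  ],
)

```text
t: 11.55
ee_pos: [455.6, -35.3, 249.4]
orientation: [2.038, 2.391, 0.0]
ft_force: [-0.2, 0.2, -0.8]
width: 43.9
```

```bash
python3 - <<'E'
from lid import *
o=ctrl.get_obs(); print(o["t"],o["ee_pos"],o["orientation"])
im=ctrl.get_image("wrist"); np.savez("w7.npz",im=im,p=o["ee_pos"],o=o["orientation"]); cv2.imwrite("pics/w7.png",im[:,:,::-1])
im=ctrl.get_image('side'); cv2.imwrite('pics/s7.png',cv2.resize(im[140:340,150:350,::-1],None,fx=3,fy=3,interpolation=cv2.INTER_CUBIC))
E
```

```text
11.55 [455.58451975 -35.32723194 249.44992898] [2.03804317e+00 2.39068448e+00 4.07806453e-04]
```

View pics/w7.png

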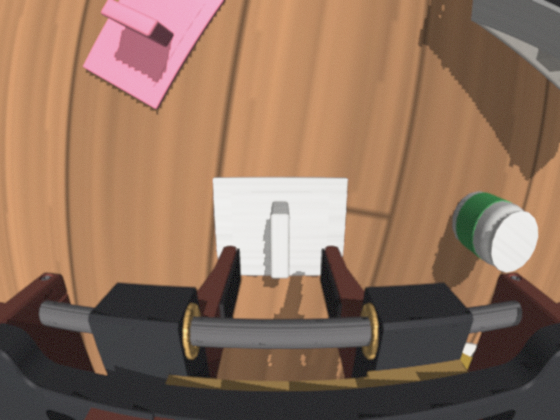

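View pics/s7.png

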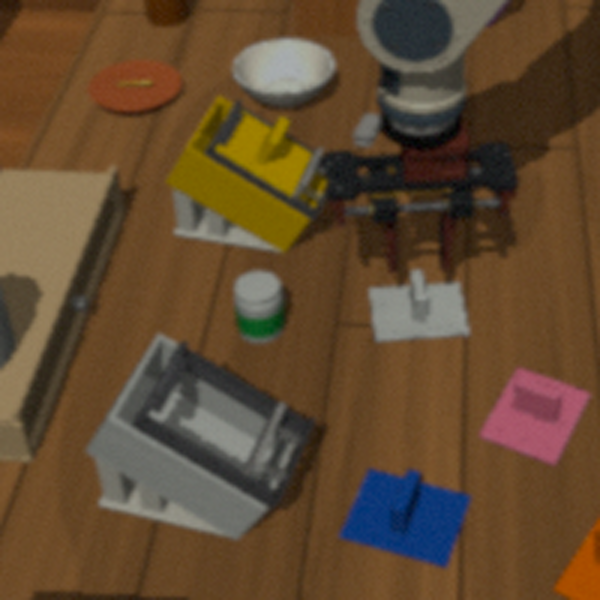

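Emit:
jog_arm(
  steps=[
    [[0, 0, 0.0295, 0, 0, 0, 0], [0, 0, 0.0295, 0, 0, 0, 0], [0, 0, 0, 0, 0, 0, 0], [0, 0, 0, 0, 0, 0, 1], [0, 0, 0, 0, 0, 0, 1], [0, 0, 0, 0, 0, 0, 1], [0, 0, 0, 0, 0, 0, 1], [0, 0, 0, 0, 0, 0, 1], [0, 0, 0, 0, 0, 0, 1], [0, 0, 0, 0, 0, 0, 1]],
  ],
)

```text
t: 12.48
ee_pos: [455.9, -36.0, 192.1]
orientation: [2.038, 2.388, 0.002]
ft_force: [-1.2, -0.8, 9.9]
width: 11.8
```

```bash
python3 - <<'E'
from lid import *
o=ctrl.get_obs(); print(o["t"],o["ee_pos"],o["orientation"],o["width"],o["ft_force"])
im=ctrl.get_image("wrist"); cv2.imwrite("pics/w8.png",im[:,:,::-1])
p,r=now()
p,r=plan(p,r,p+[0,0,90],r,g=1,n=3)
for t in ([450,110,400],[610,110,400]): pass
p,r=plan(p,r,[600,110,400],Rtool(np.radians(-10)),g=1)
E
```

```text
12.4833 [455.9225218  -35.97881948 192.06797801] [2.03832853e+00 2.38842037e+00 1.65289048e-03] 11.843388684832233 [-1.19448872 -0.82417524  9.94458415]
[[[0,0,-0.03,0,0,0,1],[0,0,-0.03,0,0,0,1],[0,0,-0.03,0,0,0,1]]] 3
end err [-1.67252045e-01  2.42317180e-02 -1.58669155e-04]
[[[0.02,0.028,-0.02,0,0,3.2,1],[0.022,0.026,-0.019,0,0,3.1,1],[0.023,0.025,-0.02,0.1,0,3.2,1],[0.025,0.024,-0.02,0,0,3.2,1],[0.025,0.023,-0.019,0,0,3.2,1],[0.027,0.02,-0.02,0,0,3.1,1]]] 6
end err [-0.5444093  -0.35269276  0.14754439]
```

View pics/w8.png

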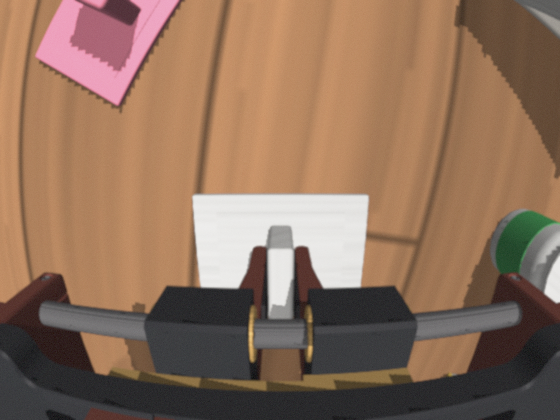

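Emit:
jog_arm(
  steps=[
    [[0, 0, -0.03, 0, 0, 0, 1], [0, 0, -0.03, 0, 0, 0, 1], [0, 0, -0.03, 0, 0, 0, 1], [0.02, 0.028, -0.02, 0, 0, 3.2, 1], [0.022, 0.026, -0.019, 0, 0, 3.1, 1], [0.023, 0.025, -0.02, 0, 0, 3.2, 1], [0.025, 0.024, -0.02, 0, 0, 3.2, 1], [0.025, 0.023, -0.019, 0, 0, 3.2, 1], [0.027, 0.02, -0.02, 0, 0, 3.1, 1], [0, 0, 0, 0, 0, 0, 1], [0, 0, 0, 0, 0, 0, 1], [0, 0, 0, 0, 0, 0, 1]],
  ],
)

```text
t: 13.53
ee_pos: [598.4, 109.5, 398.5]
orientation: [-2.404, -2.021, 0.002]
ft_force: [0.2, 0.7, -2.0]
width: 12.1
```

```bash
python3 - <<'E'
from h import *
o=ctrl.get_obs(); print(o["t"],o["ee_pos"],o["orientation"],o["ft_force"],o["width"])
im=ctrl.get_image("wrist"); np.savez("w9.npz",im=im,p=o["ee_pos"],o=o["orientation"]); cv2.imwrite("pics/w9.png",im[:,:,::-1])
cv2.imwrite("pics/c9.png",cv2.resize(im[40:190,200:400,::-1],None,fx=4,fy=4,interpolation=cv2.INTER_CUBIC))
i,_,_=cam("wrist"); T=i["T_tool_cam"]
Z={"ee_pos":np.zeros(3),"orientation":np.zeros(3)}
for uv in [(193.5,195.5),(281,195.5),(368,195.5)]:
    a,d=ray("wrist",uv,Z); print(a+d*(187-a[2])/d[2])
E
```

```text
13.5333 [598.40177975 109.51720384 398.4554553 ] [-2.40444118e+00 -2.02135995e+00  1.90476090e-03] [ 0.17997645  0.7055383  -1.95238439] 12.089635834751059
[ 38.25085068 -47.04274345 187.        ]
[ 38.04661742   0.23288722 187.        ]
[ 38.30873505  47.29224451 187.        ]
```

View pics/w9.png

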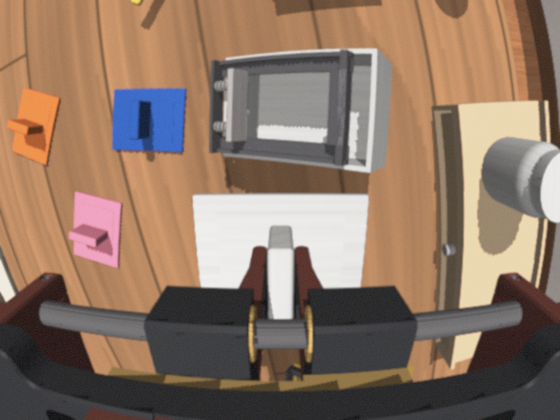

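View pics/c9.png

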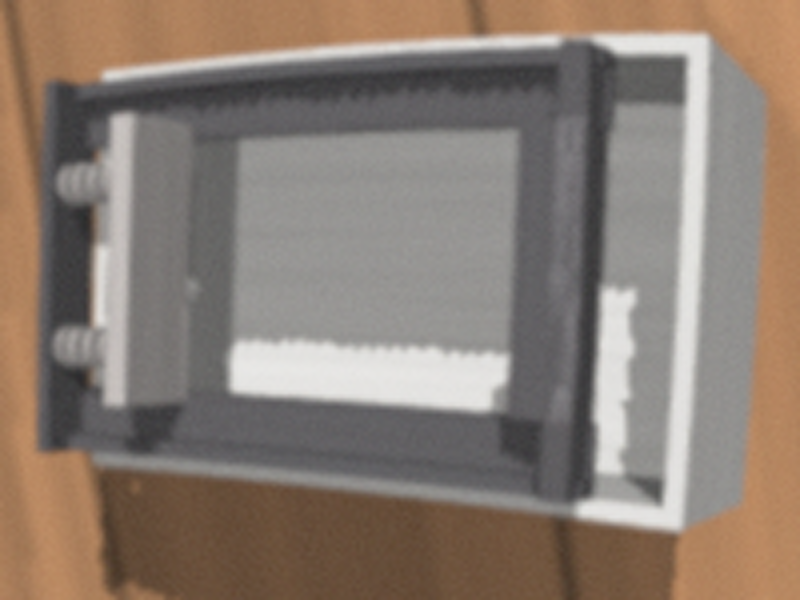

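```bash
python3 - <<'E'
from mouth import *
d=np.load("w9.npz"); o={"ee_pos":d["p"],"orientation":d["o"]}
c=lambda u,v:(200+(u+.5)/4-.5,40+(v+.5)/4-.5)
v=fit(o,np.array([c(711,34),c(683,529),c(100,72),c(95,465)]),np.array([c(134,112),c(127,407)]),(621,197,-.17))
M=Rm(v[2])
def plane(uv,h):
    org,dd=ray("wrist",uv,o); C=np.array([v[0],v[1],90])+h*M[:,2]
    t=((C-org)@M[:,2])/(dd@M[:,2]); return (org+t*dd-np.array([v[0],v[1],90]))@M
print(plane(c(515,280),14),plane(c(320,97),3),plane(c(320,450),3),plane(c(320,55),8),plane(c(320,482),8))
E
```

```text
x 622.1 y 197.1 yaw -11.82 e 0.2 d 1.6
[[-0.4, -0.4], [0.1, 0.2], [0.7, -0.0], [-0.3, -0.1], [0.1, -0.0], [-0.1, 0.3]]
[41.41018094 -2.9677643  14.        ] [-10.55140346  37.86424046   3.        ] [ -7.41622297 -41.61207957   3.        ] [-7.98722111 46.43777137  8.        ] [ -4.25715638 -48.10461557   8.        ]
```

```bash
cat >> mouth.py <<'E'
A=dict(x=622.1,y=197.1,yaw=np.radians(-11.8),off=np.array([0.2,0,192.0]))
E
python3 - <<'E'
from mouth import *
p,r=now()
pa,ra=tcp(A,14,95,-.5)
p,r=plan(p,r,pa,ra,g=1)
pb,ra=tcp(A,14,19,-.5)
p,r=plan(p,r,pb,ra,g=1,n=3)
E
```

```text
[[[0.019,-0.025,0.011,-6,-0.1,0.4,1],[0.019,-0.025,0.007,-6,-0.1,0.3,1],[0.018,-0.027,0.006,-6.1,-0.1,0.4,1],[0.019,-0.027,0.002,-6,0,0.4,1],[0.018,-0.027,-0.001,-6,-0.1,0.3,1]]] 5
end err [-0.3446799   0.15473157  0.0764341 ]
[[[0,0,0.025,0,0,0,1],[0,0,0.026,0,0,0,1],[0,0,0.025,0,0,0,1]]] 3
end err [-0.34701372  0.19587267  0.07027097]
```

Emit:
jog_arm(
  steps=[
    [[0.019, -0.025, 0.011, -6, -0.1, 0.4, 1], [0.019, -0.025, 0.007, -6, -0.1, 0.3, 1], [0.018, -0.027, 0.006, -6.1, -0.1, 0.4, 1], [0.019, -0.027, 0.002, -6, 0, 0.4, 1], [0.018, -0.027, -0.001, -6, -0.1, 0.3, 1], [0, 0, 0, 0, 0, 0, 1], [0, 0, 0.025, 0, 0, 0, 1], [0, 0, 0.025, 0, 0, 0, 1], [0, 0, 0.01, 0, 0, 0, 1], [0, 0, 0, 0, 0, 0, 1], [0, 0, 0, 0, 0, 0, 1], [0, 0, 0, 0, 0, 0, 1]],
  ],
)

```text
t: 14.58
ee_pos: [533.5, 203.5, 299.5]
orientation: [2.132, 1.73, 0.402]
ft_force: [-0.0, 0.4, -1.1]
width: 11.8
```

```bash
python3 - <<'E'
from mouth import *
where(A)
im=ctrl.get_image("wrist"); cv2.imwrite("pics/w10.png",im[:,:,::-1])
E
```

```text
t 14.58 lid s 17.6 t -13.4 h 33.8 ang err deg (tool) [ 3.27 -0.51 -0.06] F mouth [-0.7  0.4 -0.9] w 11.8
```

View pics/w10.png

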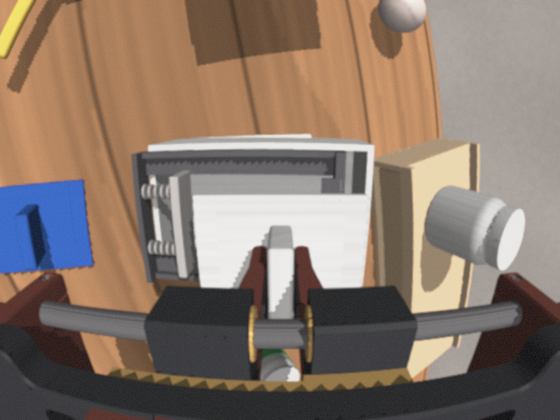

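```bash
python3 - <<'E'
from mouth import *
p,r=now()
pa,ra=tcp(A,15,34,-.5)
p,r=plan(p,r,pa,ra,g=1,n=3)
E
```

```text
[[[0.004,-0.005,0,-1.1,0.2,0,1],[0.003,-0.004,0,-1.1,0.1,0,1],[0.004,-0.005,0,-1,0.2,0.1,1]]] 3
end err [-0.38609713  0.16390411  0.01778841]
```

Emit:
jog_arm(
  steps=[
    [[0.004, -0.005, 0, -1.1, 0.2, 0, 1], [0.003, -0.004, 0, -1.1, 0.1, 0, 1], [0.004, -0.005, 0, -1, 0.2, 0.1, 1], [0, 0, 0, 0, 0, 0, 1], [0, 0, 0, 0, 0, 0, 1]],
  ],
)

```text
t: 15.05
ee_pos: [523.3, 217.6, 293.1]
orientation: [2.094, 1.704, 0.456]
ft_force: [-0.2, -0.0, -0.4]
width: 11.9
```

```bash
python3 - <<'E'
from mouth import *
where(A)
E
```

```text
t 15.05 lid s 14.0 t 0.2 h 34.3 ang err deg (tool) [ 0.05  0.05 -0.05] F mouth [-0.4 -0.1 -0.2] w 11.9
```

Emit:
jog_arm(
  steps=[
    [[-0.0005, 0, 0.008, 0, 0, 0, 1], [0, 0, 0.009, 0, 0, 0, 1], [0, 0, 0, 0, 0, 0, 1], [0, -0.006, 0, 0, 0, 0, 1], [0, -0.005, 0, 0, 0, 0, 1], [0, -0.005, 0, 0, 0, 0, 1], [0, -0.004, 0, 0, 0, 0, 1], [0, 0, 0, 0, 0, 0, 1], [0, 0, 0, 0, 0, 0, 1]],
  ],
)

```text
t: 15.8
ee_pos: [515.3, 218.6, 267.9]
orientation: [2.094, 1.702, 0.456]
ft_force: [4.8, -3.9, 0.3]
width: 11.9
```

```bash
python3 -c "
from mouth import *
where(A)"
```

```text
t 15.80 lid s -5.3 t -0.6 h 16.6 ang err deg (tool) [-0.01  0.   -0.01] F mouth [ 4.9 -2.8 -2.5] w 11.9
```

Emit:
jog_arm(
  steps=[
    [[0, -0.004, 0, 0, 0, 0, 1], [0, -0.003, 0, 0, 0, 0, 1], [0, 0, 0, 0, 0, 0, 1], [0, 0, 0, 0, 0, 0, 1]],
  ],
)

```text
t: 16.13
ee_pos: [509.9, 219.8, 264.9]
orientation: [2.094, 1.701, 0.457]
ft_force: [7.4, -4.8, 0.8]
width: 11.4
```

```bash
python3 -c "
from mouth import *
where(A)"
```

```text
t 16.13 lid s -11.4 t -0.5 h 16.7 ang err deg (tool) [-0.08  0.01  0.01] F mouth [ 7.5 -3.2 -3.4] w 11.4
```

Emit:
jog_arm(
  steps=[
    [[0, -0.003, 0, 0, 0, 0, 1], [0, 0, 0, 0, 0, 0, 1], [0, 0, 0, 0, 0, 0, 1]],
  ],
)

```text
t: 16.38
ee_pos: [508.2, 220.3, 264.0]
orientation: [2.093, 1.7, 0.459]
ft_force: [9.5, -6.0, 2.2]
width: 11.5
```

```bash
python3 -c "
from mouth import *
where(A)"
```

```text
t 16.38 lid s -13.1 t -0.4 h 16.9 ang err deg (tool) [-0.17  0.01  0.03] F mouth [10.3 -3.9 -3.3] w 11.5
```

Emit:
jog_arm(
  steps=[
    [[0, -0.002, 0, 0, 0, 0, 1], [0, 0, 0, 0, 0, 0, 1], [0, 0, 0, 0, 0, 0, 1]],
  ],
)

```text
t: 16.63
ee_pos: [507.6, 220.5, 263.9]
orientation: [2.092, 1.698, 0.46]
ft_force: [14.5, -7.7, 4.2]
width: 11.6
```

```bash
python3 -c "
from mouth import *
where(A)"
```

```text
t 16.63 lid s -13.3 t -0.3 h 17.1 ang err deg (tool) [-0.3   0.01  0.06] F mouth [15.8 -4.6 -4.2] w 11.6
```

Emit:
jog_arm(
  steps=[
    [[0, -0.002, 0, 0, 0, 0, 1], [0, 0, 0, 0, 0, 0, 1], [0, 0, 0, 0, 0, 0, 1]],
  ],
)

```text
t: 16.88
ee_pos: [507.0, 220.8, 263.8]
orientation: [2.091, 1.696, 0.462]
ft_force: [18.7, -12.1, 8.0]
width: 12.0
```

```bash
python3 -c "
from mouth import *
where(A)
im=ctrl.get_image('wrist'); cv2.imwrite('pics/w11.png',im[:,:,::-1])
"
```

```text
t 16.88 lid s -13.4 t -0.1 h 17.3 ang err deg (tool) [-0.43  0.    0.08] F mouth [22.  -8.1 -3.5] w 12.0
```

View pics/w11.png

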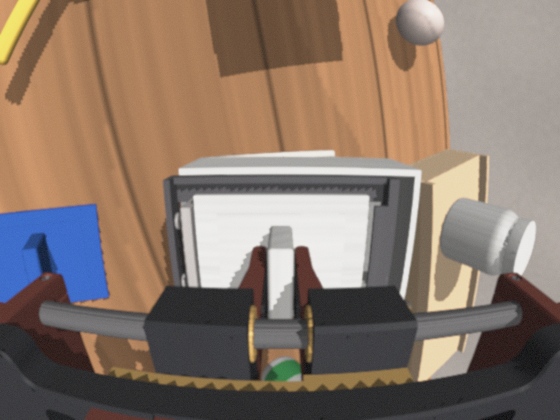

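Emit:
jog_arm(
  steps=[
    [[0, 0.003, 0, 0, 0, 0, 1], [-0.0005, 0.0003, 0.004, 0, 0, 0, 1], [0, 0, 0.004, 0, 0, 0, 1], [0, 0, 0.003, 0, 0, 0, 1], [0, 0, 0, 0, 0, 0, 1], [0, 0, 0, 0, 0, 0, 1]],
  ],
)

```text
t: 17.43
ee_pos: [513.3, 219.5, 254.7]
orientation: [2.093, 1.701, 0.463]
ft_force: [9.3, -3.4, 5.6]
width: 11.5
```

```bash
python3 -c "
from mouth import *
where(A)"
```

```text
t 17.43 lid s -13.1 t 0.5 h 6.2 ang err deg (tool) [-0.23  0.16  0.05] F mouth [11.3 -1.4 -0. ] w 11.5
```

Emit:
jog_arm(
  steps=[
    [[0, 0, 0.002, 0, 0, 0, 1], [0, 0, 0.002, 0, 0, 0, 1], [0, 0, 0, 0, 0, 0, 1], [0, 0, 0, 0, 0, 0, 1]],
  ],
)

```text
t: 17.77
ee_pos: [514.9, 219.4, 251.9]
orientation: [2.092, 1.701, 0.464]
ft_force: [3.6, -1.4, 14.2]
width: 12.0
```

```bash
python3 -c "
from mouth import *
where(A)"
```

```text
t 17.77 lid s -13.0 t 0.7 h 3.0 ang err deg (tool) [-0.26  0.19  0.04] F mouth [10.4 -0.7 10.4] w 12.0
```

Emit:
jog_arm(
  steps=[
    [[0, 0, -0.001, 0, 0, 0, 1], [0, 0.004, 0, 0, 0, 0, 1], [0, 0.004, 0, 0, 0, 0, 1], [0, 0.004, 0, 0, 0, 0, 1], [0, 0.003, 0, 0, 0, 0, 1], [0, 0, 0, 0, 0, 0, 1], [0, 0, 0, 0, 0, 0, 1]],
  ],
)

```text
t: 18.35
ee_pos: [526.0, 216.6, 258.6]
orientation: [2.094, 1.703, 0.46]
ft_force: [4.1, 2.3, 5.5]
width: 11.9
```

```bash
python3 -c "
from mouth import *
where(A)"
```

```text
t 18.35 lid s -0.4 t 0.1 h 3.0 ang err deg (tool) [-0.06  0.15  0.01] F mouth [5.8 3.  3. ] w 11.9
```

Under the catch and nearly home, so I'll release gently.

Emit:
jog_arm(
  steps=[
    [[0, 0.001, 0, 0, 0, 0, 1], [0, 0, -0.0005, 0, 0, 0, 0.5], [0, 0, 0, 0, 0, 0, 0.1], [0, 0, 0, 0, 0, 0, 0.1], [0, 0, 0, 0, 0, 0, 0.1], [0, 0, 0, 0, 0, 0, 0.1], [0, 0, 0, 0, 0, 0, 0.1]],
  ],
)

```text
t: 18.93
ee_pos: [525.5, 215.6, 258.1]
orientation: [2.096, 1.703, 0.454]
ft_force: [-0.2, 0.8, 0.5]
width: 39.4
```

```bash
python3 -c "
from mouth import *
where(A)
im=ctrl.get_image('wrist'); cv2.imwrite('pics/w12.png',im[:,:,::-1])
p,r=now()
p,r=plan(p,r,p-90*r[:,2],r,g=0,n=3)
plan(p,r,[500,60,430],Rtool(np.radians(-11)),g=0,n=10)
"
```

```text
t 18.93 lid s -1.5 t -1.5 h 2.8 ang err deg (tool) [ 0.11 -0.03 -0.01] F mouth [-0.1  0.7  0.6] w 39.4
[[[0,0,-0.03,0,0,0,0],[0,0,-0.03,0,0,0,0],[0,0,-0.03,0,0,0,0]]] 3
end err [5.68434189e-14 0.00000000e+00 0.00000000e+00]
[[[-0.016,0.009,-0.006,3,0,-0.1,0],[-0.016,0.009,-0.006,3,0,-0.1,0],[-0.015,0.008,-0.006,3,0.1,0,0],[-0.016,0.009,-0.007,3,0,-0.1,0],[-0.016,0.007,-0.007,2.9,0,-0.1,0],[-0.016,0.008,-0.008,3,0,-0.1,0],[-0.016,0.006,-0.008,3,0.1,0,0],[-0.015,0.007,-0.009,3,0,-0.1,0],[-0.016,0.006,-0.008,3,0,-0.1,0],[-0.016,0.005,-0.01,3,0,-0.1,0]]] 10
end err [-0.30860946  0.1178119   0.4307408 ]
```

View pics/w12.png

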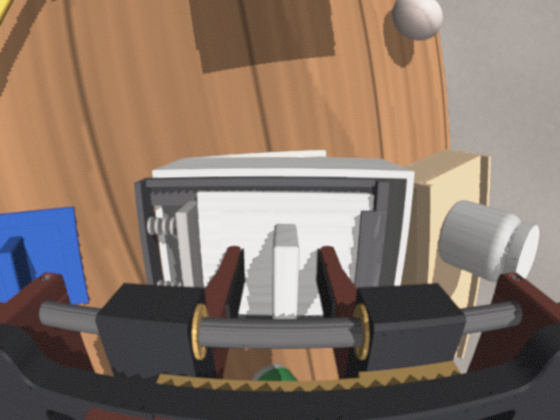

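Emit:
jog_arm(
  steps=[
    [[0, 0, -0.03, 0, 0, 0, 0], [0, 0, -0.03, 0, 0, 0, 0], [0, 0, -0.03, 0, 0, 0, 0], [-0.016, 0.009, -0.006, 3, 0, -0.1, 0], [-0.016, 0.009, -0.006, 3, 0, -0.1, 0], [-0.015, 0.008, -0.006, 3, 0, 0, 0], [-0.016, 0.009, -0.007, 3, 0, -0.1, 0], [-0.016, 0.007, -0.007, 3, 0, -0.1, 0], [-0.016, 0.008, -0.008, 3, 0, -0.1, 0], [-0.016, 0.006, -0.008, 3, 0, 0, 0], [-0.015, 0.007, -0.009, 3, 0, -0.1, 0], [-0.016, 0.006, -0.008, 3, 0, -0.1, 0], [-0.016, 0.005, -0.01, 3, 0, -0.1, 0], [0, 0, 0, 0, 0, 0, 0], [0, 0, 0, 0, 0, 0, 0]],
  ],
)

```text
t: 20.23
ee_pos: [500.0, 59.8, 431.0]
orientation: [2.425, 1.994, -0.003]
ft_force: [0.6, -0.4, 0.8]
width: 43.6
```

```bash
python3 -c "
from mouth import *
o=ctrl.get_obs();print(o['t'],o['ee_pos'])
im=ctrl.get_image('wrist'); np.savez('w13.npz',im=im,p=o['ee_pos'],o=o['orientation']);cv2.imwrite('pics/w13.png',im[:,:,::-1])
im=ctrl.get_image('side'); cv2.imwrite('pics/s13.png',cv2.resize(im[140:340,150:350,::-1],None,fx=3,fy=3,interpolation=cv2.INTER_CUBIC))
p,r=now()
plan(p,r,[560,-260,430],Rtool(np.radians(-10)),g=0,n=10)
"
```

```text
20.2333 [500.04854324  59.76139948 431.02687985]
[[[-0.03,0.012,0,0,0,-0.1,0],[-0.031,0.012,0,0,0,-0.1,0],[-0.03,0.012,0,0,0.1,-0.1,0],[-0.03,0.012,0,0,0,-0.1,0],[-0.031,0.012,0,0,0,-0.1,0],[-0.03,0.012,0.001,0,0,-0.1,0],[-0.031,0.011,0,0,0,-0.1,0],[-0.03,0.012,0,-0.1,0.1,-0.1,0],[-0.031,0.012,0,0,0,-0.1,0],[-0.03,0.011,0,0,0,-0.1,0]]] 10
end err [-0.36503271  0.17930494 -0.27887338]
```

View pics/w13.png

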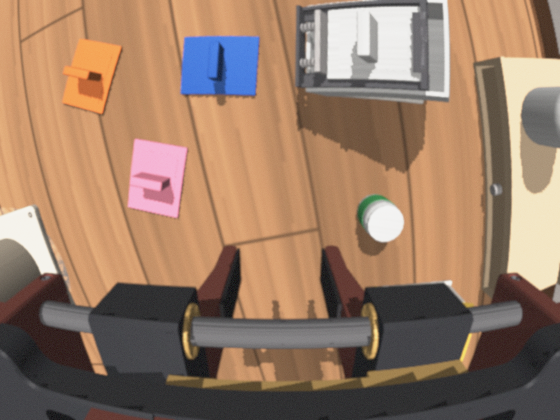

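View pics/s13.png

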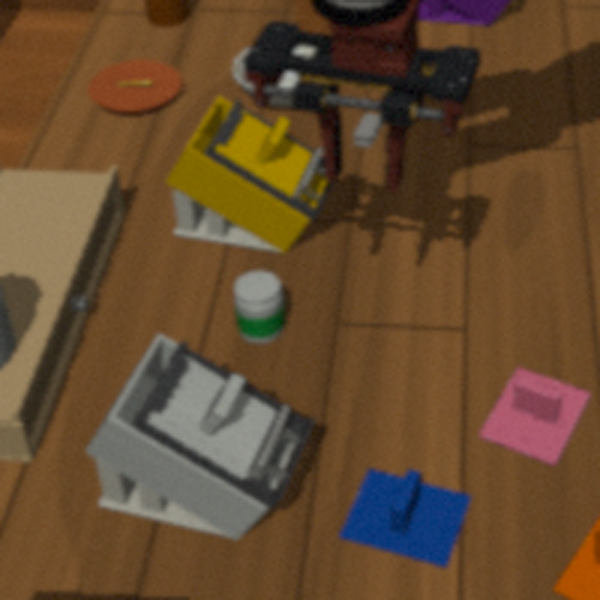

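Emit:
jog_arm(
  steps=[
    [[-0.03, 0.012, 0, 0, 0, 0, 0], [-0.031, 0.012, 0, 0, 0, 0, 0], [-0.03, 0.012, 0, 0, 0, 0, 0], [-0.03, 0.012, 0, 0, 0, 0, 0], [-0.031, 0.012, 0, 0, 0, 0, 0], [-0.03, 0.012, 0, 0, 0, 0, 0], [-0.031, 0.011, 0, 0, 0, 0, 0], [-0.03, 0.012, 0, 0, 0, 0, 0], [-0.031, 0.012, 0, 0, 0, 0, 0], [-0.03, 0.011, 0, 0, 0, 0, 0], [0, 0, 0, 0, 0, 0, 0], [0, 0, 0, 0, 0, 0, 0]],
  ],
)

```text
t: 21.33
ee_pos: [557.6, -260.9, 430.5]
orientation: [2.426, 1.996, -0.006]
ft_force: [0.2, 0.3, -0.1]
width: 44.1
```

```bash
python3 -c "
from mouth import *
o=ctrl.get_obs();print(o['t'],o['ee_pos'],o['ft_force'])
im=ctrl.get_image('wrist'); np.savez('w14.npz',im=im,p=o['ee_pos'],o=o['orientation'])
def lines(B,d):
    M=Rm(B['yaw']); C=np.array([B['x'],B['y'],90])
    pl=np.array([[-48,-38,8],[48,-38,8],[48,38,8],[-48,38,8]])+[d,0,0]
    tb=np.array([[-6,-22,44],[6,-22,44],[6,22,44],[-6,22,44]])+[d,0,0]
    fo=np.array([[-48,-33,28],[-48,33,28]])+[d,0,0]
    return [q@M.T+C for q in (pl,tb,fo)]
out=[]
for f,B,d in (('w13.npz',A,.8),('w14.npz',Y,1.1)):
    z=np.load(f);oo={'ee_pos':z['p'],'orientation':z['o']};im=z['im'][:,:,::-1].copy()
    L=[proj('wrist',q,oo) for q in lines(B,d)]
    l,t=(L[0].min(0)-40).astype(int).clip(0); r,b=(L[0].max(0)+40).astype(int)
    c=cv2.resize(im[t:b,l:r],None,fx=4,fy=4,interpolation=cv2.INTER_CUBIC)
    c2=c.copy()
    for q in L: cv2.polylines(c2,[np.int32((q-[l,t]+.5)*4)],len(q)>2,(0,0,255),1)
    cv2.imwrite('pics/v_'+f[:3]+'.png',np.hstack([c,c2])[:600] if False else c2[:600,:800])
"
```

```text
21.3333 [ 557.64592164 -260.90592235  430.48774208] [ 0.20337579  0.29342644 -0.09025638]
```

```bash
ls -t pics | head -3
```

```text
v_w14.png
v_w13.png
s13.png
```

```bash
mv pics/v_w13.png pics/va.png; mv pics/v_w14.png pics/vy.png
```

```text
(no output)
```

View pics/va.png

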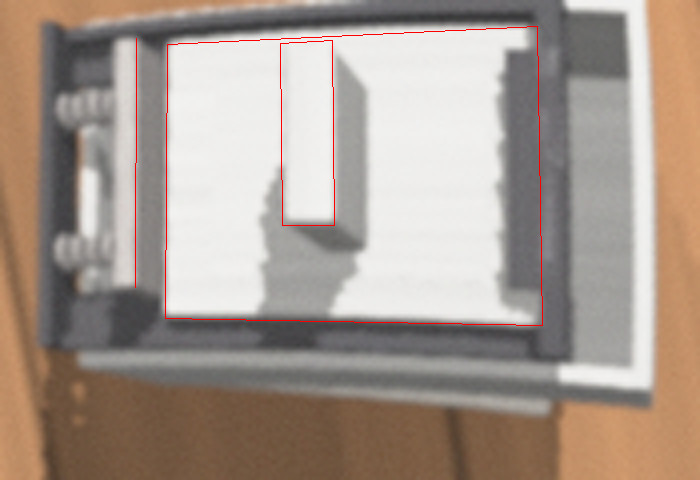

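View pics/vy.png

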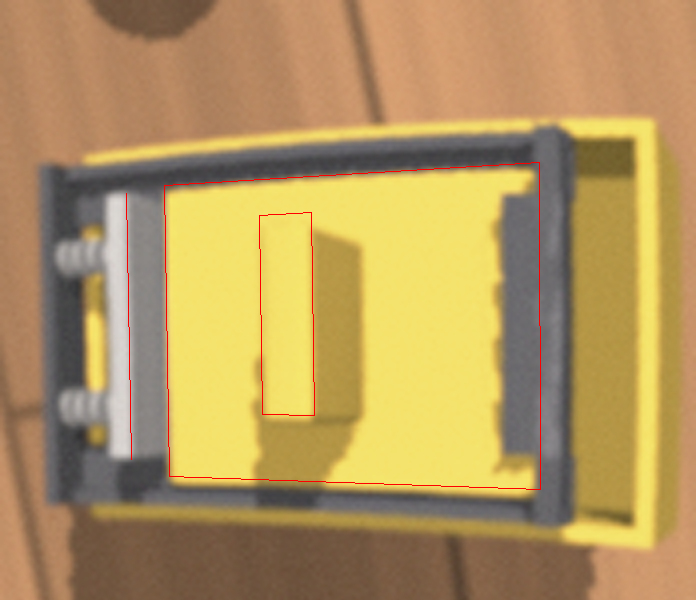

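The model outlines lie on both seated lids to within about 1 mm. Each lid is under its catch with the follower against it, and the robot is clear.

```bash
python3 -c "
from workcell import ctrl
print(ctrl.close_job())"
```

```text
the job is handed in; nothing more can be done
None
```

Both bins are closed, the yellow lid in the yellow bin and the silver lid in the aluminium bin. I handed the job in at about 21 s of the 54 s allowed.

- **Seating:** For each lid I pushed the follower until it bottomed, which showed as a clear force rise. That puts the collar centres about 1.1 mm (yellow) and 0.8 mm (silver) up the slope. I then pressed each lid onto the ledges at 3.0 mm above the rim, slid it up under the catch and let go.
- **Last checks:** The outlines predicted for a lid that is home match the wrist pictures of both bins to about 1 mm. In those pictures the catch overlaps each lid's upper edge and the follower rests against its lower edge. I could not read the follower travel directly, so the pictures are the only check on it. The wrist force was near zero with the arm clear.
- **Other things:** The blue lid and treat tin looked unmoved in the last pictures. I did not measure them, the bowl, the scoop or the clip again at the end.
- **What disagreed:**
    - One move to the aluminium bin fell short, leaving the lid 13 mm to the side and 3° under-tilted. I corrected it before any contact.
    - While sliding up, the yellow lid stopped a little short of home by my measurement, and both lids finished the last bit on the spring when released.

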